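Fit a filter barrel in the photometer cell and screw its retaining ring down snug

ROBOT

A 7-joint arm with a two-finger parallel gripper is mounted at the origin on a cart in front of the work surface, level with it; the furniture and walls round the work are solid. World frame = base frame: x ahead of the robot, y to its left, z up, the work surface at z = 0. Lengths are in m, angles in degrees, forces in N, time in s.
With the tool pointing down it reaches from about 0.4 to 0.875 m from the base axis. Payload 6.5 kg.
Tool frame: the origin (TCP) lies midway between the tips of the shut fingers; the grasp point (between the pads) lies 19 mm behind it (arm.grip_depth is the distance from the TCP to the grasp point, in m); z points along the fingers, y is the direction in which the jaws open and shut (so a half turn about z gives the same grasp; the last joint's range is limited). The gripper opens to 85 mm and grips with 20 to 120 N. Pads are 22 mm wide; open, the fingers measure 114 mm over their backs; the gripper's body (76 mm by 85 mm) begins 54 mm behind the grasp point. The pads swing forward as they close: fully open they stand 13 mm farther back than shut.
Start: joints at [-70.772, 30.733, -0.252, 88.115, 0.149, 61.152, -4.079], TCP at [0.254, 0.598, 0.204] pointing down, gripper open.
Joint ranges: [-154.64, 154.64], [-21.42, 123.67], [-72.66, 72.17], [13.99, 137.28], [-74.86, 254.86], [10.95, 109.41], [-158.01, 158.01]. Speed limits (degrees/s): [136.94, 136.94, 180, 180, 180, 180, 180].

INTERFACE

Orientations are given as a 3x3 rotation matrix whose columns are the frame's x, y, z axes.
In Python, from plant import arm, cams, finish_job gives the robot as it stands. The module is installed in compiled form; this text tells all that it offers.
- The arm moves only by the tool carry_out, never from a script. Its argument "rows" is one flat list of numbers, 7 for each row, row after row: the shift along the tool's x, y, z in m, then the turn, a rotation vector about the tool's x, y, z in units of 5 degrees (1.0 is 5 degrees), then the closure, from 0 (fully open) to 1 (shut). In form: [dx, dy, dz, rx, ry, rz, gripper, dx, dy, dz, rx, ry, rz, gripper, ...]. A call has 1 to 12 rows; each row shifts and turns the commanded pose from where the row before left it, along the tool's axes as they then stand; what a row does not reach is not made up. A row lasts 1/8 s, in which the tool goes at most 62.5 mm and 10.7 degrees, less where a joint would pass 70% of its speed; a pose out of reach is approached as far as the arm can. A call is refused whole if a number of a shift passes 0.0625 or a number of a turn 1, either way. A call with a gripper value outside its range is refused whole. The fingers move at their own pace and stop on an object; the grip force is fixed at half the most. Time passes only in rows, so rows that do not move let the fingers close. It gives the time, the measured TCP pose, the force and the opening at its end, in the units of the state.
- arm.observe(): the state, without advancing time (a new reading comes with each control period).
- cams.camera(name): name is "side" or "top" or "wrist"; returns the picture (480x640x3 uint8, blue, green, red); there is no depth.
- cams.get_calibration(name): a dict with "fx", "fy", "cx", "cy" (pixels), "rvec" (rotation vector, rad) and "tvec" (3), from world to camera coordinates, as OpenCV has them; the wrist camera has in their place "hand_eye" (4x4, takes a point from camera to tool coordinates, whose origin is the TCP and whose axes are the flange's). Camera axes: x right, y down, z forward; pixel columns grow to the right and rows downward; lengths in m; the calibration is good to about 2 mm. The wrist camera is an equidistant fisheye: a pixel r from the principal point sees the ray r / f radians off the axis. A picture is of the moment at which its call begins: read the wrist's pose just before it. get_calibration takes no time and is no camera call.
- finish_job(): hands the job in, once; it reports no verdict.
Trained networks look in the newest picture that a camera, given by its name, has taken for a name from the list of things; names that differ only in an ending like _2 or _b are one class to them, and where a whole thing is asked for, a point or a joint stands for the part that bears it (a point fixed in the world has none). Each returns a list of dicts, best first, with "p" (0 to 1); they miss things now and then, are a little off and sometimes report something else, mostly with a low value. They report only what shows in the picture. A call takes as long as a camera call.
- cams.look_for(name, camera): "rect" ([left, top, right, bottom] in pixels, round what is visible of it).
- cams.spot_point(name, camera): "centre" ([column, row] in pixels: a listed point, or the origin of a listed thing).
The state is a dict: "clock": time; "joints": joint angles; "dq": joint speeds; "joint_torque": joint torques, N m; "tcp_pos": TCP position; "ee_rot": TCP orientation; "wrist_force": force on the tool from outside, world axes, zero at the start; "torque": the same for the moment, N m; "opening": finger opening in m.
Only numpy, scipy, OpenCV 4.12 (cv2) and the standard library are available. Lean on these libraries where they do the work, as an engineer would, in place of code of your own. Each camera call takes 0.05 s, during which the arm holds its last target.

TASK

Set the black filter barrel upright into the round cell on top of the white photometer so that it rests on the seat inside. Then put the brass retaining ring over it, let its three lugs drop through the notches of the cell, and turn it clockwise until it is snug: it must clamp the barrel firmly against the springy seat, but not be overtightened, for the glass chips. Let go, and leave the bottle, the vial and the dish where they stand.

Things in the scene. Friction and masses are not known exactly. Their poses are not given: they have to be found in the camera images.
- barrel: Black filter barrel with amber glass in its upper end, standing upright on the bench, 50 to 70 g. A round foot flange 42 mm across and 6 mm thick (lower edge chamfered 2 mm) carries a round neck 28 mm across that ends 46 mm above the underside. Grip the neck. Origin: centre of the underside; z up its axis; its turn about z does not matter.
- ring: Brass retaining ring, upright on the bench, 40 mm tall, about 90 g, bore 36 mm right through. Lower 14 mm: round skirt 42 mm across, chamfered 2 mm below, with three steel lugs, 120 degrees apart. Upper 26 mm: hexagonal collar, 48 mm across flats. Origin: centre of the underside; z up its axis; x points through one lug (red dots on the top stand over the lugs).
- ring_collar (a point): Middle of the ring's hexagonal collar, on the ring's axis, 27 mm above its underside: grip here, across two flats. Axes as the ring's; the normals of the six flats point 0, 60, 120, ... degrees from x. The lugs reach 25.5 mm from the axis, are 8 mm wide and stand 1.5 to 5.5 mm above the underside.
- cell_mouth (a point): Centre of the cell's mouth, level with its rim, 71 mm above the bench. z up the cell's axis; x points through one of three notches, 120 degrees apart, in the rim's inner flange (red dots mark them). The opening is 44 mm across; each notch widens it to 27 mm from the axis, 12 mm wide. While lugs lie on the flange the ring's underside is 1.5 mm below the rim; dropped onto the barrel, about 11 mm.
- photometer: Fixed white housing, 130 (x) by 120 (y) by 50 mm tall, with the cell in the middle of its top: a grey metal cup 68 mm across, 21 mm tall. Origin: centre of the underside. In the cell the barrel's foot rests on a springy seat 17 mm below the rim, give or take 0.7 mm: it differs from unit to unit. It yields 1 mm for 25 N, at most 1.3 mm.
- thread (a point): Centre of the flange, on the cell's axis, 4 mm below the rim, axes as at the mouth. The flange's underside is a quick thread: the ring turned clockwise from above goes down 2.2 mm per rad. From the notches it turns freely; after 0.4 to 1.1 rad, depending on the seat, it begins to bear and pulls a grip on it down. Clamping then grows some 5 N per 0.1 rad: snug 0.25 rad on, never over 0.4. Friction holds it.
- reagent: White-capped reagent bottle with a green band, 43 mm across, 86 mm tall, standing behind the work; leave it alone. Origin: centre of the underside.
- dish: Closed petri dish with pink medium, 90 mm across, 15 mm tall; leave it alone. Origin: centre of the underside.
- vial: Small glass vial with a black cap, 25 mm across, 48 mm tall; leave it alone. Origin: centre of the underside.

How it is judged (in metres and radians):
On the way, in this order (a step that is already met when the one before it is completed fails the run):
1. the barrel stands on the seat in the cell, let go (horizontal distance between barrel and cell_mouth below 0.003 m and z of barrel in the frame of cell_mouth below -0.0148 m and angle between barrel's own z axis and vertical below 0.06 rad and contact force between the fingers and barrel below 0.1 N), for 0.2 s.
2. the ring has gone down over the barrel, its lugs through the notches (horizontal distance between each of barrel, ring and cell_mouth below 0.003 m and z of barrel in the frame of cell_mouth below -0.0148 m and angle between each of barrel, ring's own z axis and vertical below 0.06 rad and z of ring in the frame of cell_mouth below -0.0095 m), for 0.1 s.
At the end, for the whole second after the job is handed in: Barrel on the seat (underside 14.8 mm or more below the rim) and ring over it with lugs under the flange (underside 9.5 mm or more below the rim), each centred within 3 mm and upright within 0.06 rad, let go, at rest, the ring clamping the barrel with 5 to 20 N (all of step 2 and contact force between ring and barrel between 5 and 20 N and linear speed of ring below 0.01 m/s and angular speed of ring below 0.1 rad/s); the robot touches nothing.
It fails at once if the ring pressed on the barrel with more than 28 N: the glass chips (contact force between ring and barrel above 28 N).
It fails at once if the reagent was disturbed (moved more than 20 mm) (distance of reagent from where it was at the start of the episode above 0.02 m).
It fails at once if the dish was disturbed (moved more than 20 mm) (distance of dish from where it was at the start of the episode above 0.02 m).
It fails at once if the vial was disturbed (moved more than 20 mm) (distance of vial from where it was at the start of the episode above 0.02 m).
It also fails if it takes over 72 s, if anything falls off the work surface, if the arm or the gripper's body presses on something with over 40 N, if the wrist force passes 120 N, or if a joint passes its speed limit or range.

## Working session

There is one attempt and no reset: what is moved stays moved. The work goes in short steps, Python scripts to look and compute and a tool call to move; the robot and the scene stay as the last step left them, time stands still between calls to the robot, and variables do not carry over. Pictures are saved under pics/ and viewed, and the job is handed in when it is done.

Besides the shell and the picture viewer there is one more tool, called after ">>>" by a JSON object that holds its "op" and its "data", one argument or row to a line. carry_out: Moves the arm, as the interface text tells. Its arguments: {"type":"object","properties":{"rows":{"type":"array","items":{"type":"number"}}},"required":["rows"]}

```bash
mkdir -p pics; cat > h.py <<'E'
import numpy as np, cv2
from plant import arm, cams, finish_job
def proj_ray(cam,uv,st=None):
    c=cams.get_calibration(cam)
    x=(uv[0]-c['cx'])/c['fx'];y=(uv[1]-c['cy'])/c['fy']
    if cam=='wrist':
        r=np.hypot(x,y); d=np.array([np.sin(r)*x/max(r,1e-9),np.sin(r)*y/max(r,1e-9),np.cos(r)])
        H=np.array(c['hand_eye']); R=np.array(st['ee_rot']);p=np.array(st['tcp_pos'])
        return R@H[:3,3]+p, R@H[:3,:3]@d
    R,_=cv2.Rodrigues(np.array(c['rvec'],float)); t=np.array(c['tvec'],float).ravel()
    d=R.T@np.array([x,y,1.]); return -R.T@t, d/np.linalg.norm(d)
def at_z(cam,uv,z,st=None):
    o,d=proj_ray(cam,uv,st); return o+d*(z-o[2])/d[2]
def project(cam,P,st=None):
    c=cams.get_calibration(cam)
    P=np.array(P,float)
    if cam=='wrist':
        H=np.array(c['hand_eye']); R=np.array(st['ee_rot']);p=np.array(st['tcp_pos'])
        q=H[:3,:3].T@(R.T@(P-p)-H[:3,3]); th=np.arctan2(np.hypot(q[0],q[1]),q[2]); n=np.hypot(q[0],q[1])+1e-12
        return np.array([c['cx']+c['fx']*th*q[0]/n,c['cy']+c['fy']*th*q[1]/n])
    R,_=cv2.Rodrigues(np.array(c['rvec'],float)); t=np.array(c['tvec'],float).ravel()
    q=R@P+t; return np.array([c['cx']+c['fx']*q[0]/q[2],c['cy']+c['fy']*q[1]/q[2]])
E
python3 - <<'E'
from h import *
st=arm.observe(); print(st); print(arm.grip_depth)
for n in ['top','side','wrist']:
    im=cams.camera(n); cv2.imwrite(f'pics/{n}0.png',im)
    print(n,cams.get_calibration(n))
    for k in ['barrel','ring','ring_collar','cell_mouth','thread','photometer','reagent','dish','vial']:
        r=cams.spot_point(k,n)
        print(k,[(np.round(x['centre'],1).tolist(),round(x['p'],2)) for x in r[:2]])
E
```

```text
{'clock': 0.0, 'joints': array([-70.77175935,  30.77908248,  -0.25314003,  88.17137062,
         0.14935384,  61.15191584,  -4.08194548]), 'dq': array([-0.04025847,  0.01038114,  0.01054784, -0.04944425, -0.09080658,
       -0.09109494,  0.1096815 ]), 'joint_torque': array([ 4.52398790e-04, -5.83408356e+01,  1.04911018e+00, -2.59097618e+01,
        1.24032845e-02,  9.78890603e-03, -3.15321209e-06]), 'tcp_pos': array([0.25396181, 0.59758444, 0.20309083]), 'ee_rot': array([[-9.20365664e-01,  3.91058476e-01, -5.59001649e-04],
       [ 3.91058848e-01,  9.20364122e-01, -1.69108654e-03],
       [-1.46828664e-04, -1.77502053e-03, -9.99998414e-01]]), 'wrist_force': array([-0.85037589,  0.23826229, -0.49998239]), 'torque': array([-0.03408179, -0.00076857, -0.01484705]), 'opening': 0.08550011444579514}
0.0187
top {'fx': 594.6209118024562, 'fy': 594.6209118024562, 'cx': 312.4569539966675, 'cy': 238.11210019754589, 'rvec': array([ 2.18425519, -2.12834544,  0.18599654]), 'tvec': array([0.10033976, 0.61704655, 1.0573547 ])}
barrel [([186.0, 301.1], 0.9), ([444.7, 286.5], 0.46)]
ring [([285.7, 281.
[... 783 characters left out ...]
5.5, 246.8], 0.74)]
vial [([357.1, 287.8], 0.59), ([279.6, 388.5], 0.38)]
wrist {'fx': 371.64829954431775, 'fy': 371.64829954431775, 'cx': 323.4970593235434, 'cy': 239.7239999583538, 'hand_eye': array([[-1.70145611e-04, -9.55098073e-01, -2.96289794e-01,
         7.54877253e-02],
       [ 9.99999983e-01, -1.85368628e-04,  2.32867014e-05,
        -1.92248730e-04],
       [-7.71639164e-05, -2.96289785e-01,  9.55098088e-01,
        -1.70691081e-01],
       [ 0.00000000e+00,  0.00000000e+00,  0.00000000e+00,
         1.00000000e+00]])}
barrel [([229.4, 424.8], 0.56)]
ring [([154.6, 462.6], 0.78)]
ring_collar [([150.4, 475.7], 0.57)]
cell_mouth []
thread []
photometer []
reagent []
dish []
vial []
```

View images.

View pics/top0.png

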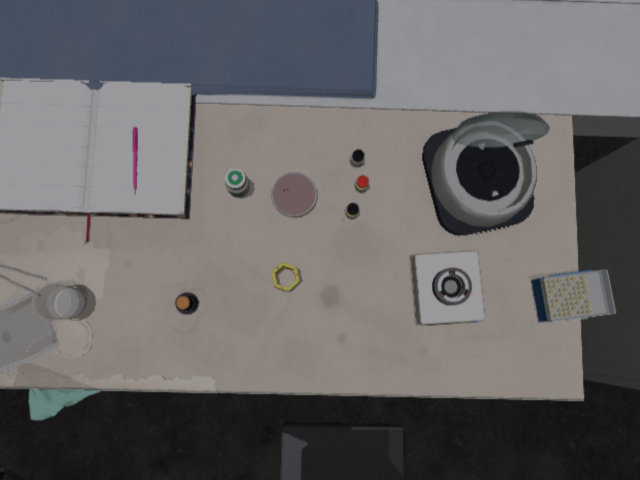

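View pics/side0.png

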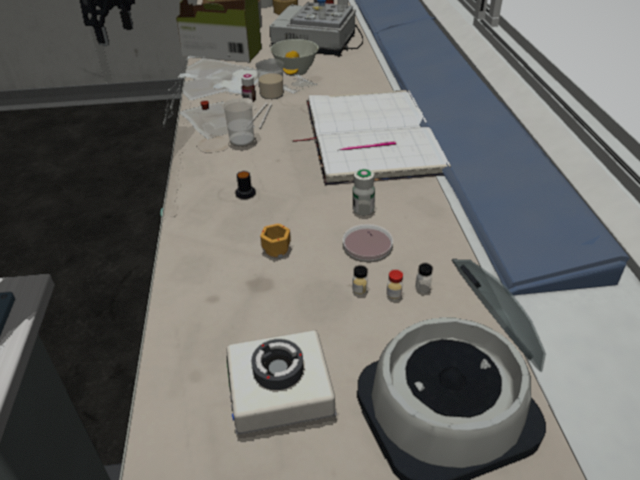

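View pics/wrist0.png

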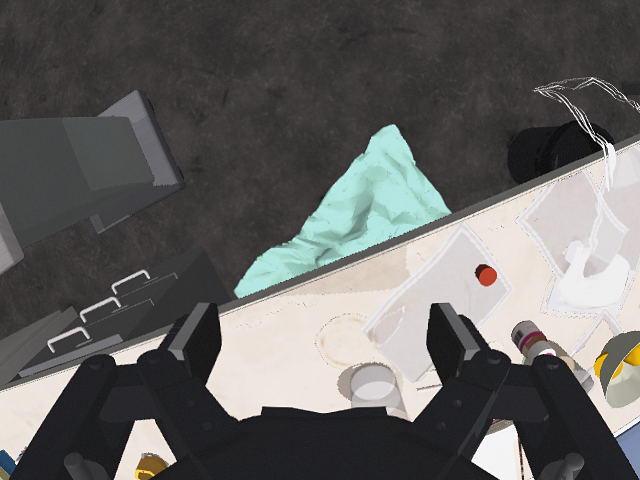

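```bash
python3 - <<'E'
from h import *
for n,uv,z in [('top',(186,301.1),0),('side',(245.1,193.2),0),('top',(285.7,281.2),0),('top',(284.6,277),.027),('side',(274.9,251),0),('side',(274.7,239.2),.027),
('top',(453.2,288.3),.071),('top',(452.6,285.7),.067),('side',(280.1,358.8),.071),('side',(275.2,360),.067),('top',(237.5,186.1),0),('side',(366.7,209),0),('top',(294.2,193.4),0),('side',(365.5,246.8),0),('top',(349.7,212.2),0),('side',(357,287.8),0)]:
    print(n,uv,z,at_z(n,uv,z).round(4))
E
```

```text
top (186, 301.1) 0 [0.494 0.351 0.   ]
side (245.1, 193.2) 0 [0.4889 0.3478 0.    ]
top (285.7, 281.2) 0 [0.5364 0.1642 0.    ]
top (284.6, 277) 0.027 [0.5422 0.166  0.027 ]
side (274.9, 251) 0 [0.539  0.1598 0.    ]
side (274.7, 239.2) 0.027 [0.5405 0.1599 0.027 ]
top (453.2, 288.3) 0.071 [ 0.5262 -0.1379  0.071 ]
top (452.6, 285.7) 0.067 [ 0.5312 -0.138   0.067 ]
side (280.1, 358.8) 0.071 [ 0.5342 -0.1394  0.071 ]
side (275.2, 360) 0.067 [ 0.5277 -0.1373  0.067 ]
top (237.5, 186.1) 0 [0.719  0.2636 0.    ]
side (366.7, 209) 0 [0.7228 0.2602 0.    ]
top (294.2, 193.4) 0 [0.7078 0.1529 0.    ]
side (365.5, 246.8) 0 [0.7006 0.149  0.    ]
top (349.7, 212.2) 0 [0.6737 0.0441 0.    ]
side (357, 287.8) 0 [0.6683 0.0481 0.    ]
```

```bash
cat >> h.py <<'E'
from scipy.spatial.transform import Rotation as Ro
def Ryaw(a):
    a=np.radians(a); return np.array([[np.cos(a),np.sin(a),0],[np.sin(a),-np.cos(a),0],[0,0,-1.]])
def yaw(R): return np.degrees(np.arctan2(R[1,0],R[0,0]))
def plan(p1,yaw1,n,g):
    "tool x axis to world yaw1, linear"
    st=arm.observe(); p=np.array(st['tcp_pos']);R=np.array(st['ee_rot'])
    rv=Ro.from_matrix(R.T@Ryaw(yaw1)).as_rotvec()/n
    dp=(np.array(p1)-p)/n; out=[]
    for i in range(n):
        out+= list(np.round(R.T@dp,4))+list(np.round(np.degrees(rv)/5,3))+[g]
        R=R@Ro.from_rotvec(rv).as_matrix()
    print([float(x) for x in out])
def stat():
    s=arm.observe(); print('t',round(s['clock'],2),'p',np.round(s['tcp_pos'],4),'yaw',round(yaw(s['ee_rot']),2),'z',np.round(np.array(s['ee_rot'])[:,2],4),'F',np.round(s['wrist_force'],1),'T',np.round(s['torque'],2),'open',round(s['opening'],4),'q',np.round(s['joints'],1)); return s
E
python3 -c "
from h import *
plan([0.491,0.350,0.16],180,8,0)"
```

```text
[-0.0394, -0.017, 0.0055, -0.0, 0.0, -0.575, 0.0, -0.0385, -0.0189, 0.0055, -0.0, 0.0, -0.575, 0.0, -0.0375, -0.0208, 0.0055, -0.0, 0.0, -0.575, 0.0, -0.0364, -0.0227, 0.0055, -0.0, 0.0, -0.575, 0.0, -0.0352, -0.0245, 0.0055, -0.0, 0.0, -0.575, 0.0, -0.0339, -0.0262, 0.0055, -0.0, 0.0, -0.575, 0.0, -0.0326, -0.0279, 0.0055, -0.0, 0.0, -0.575, 0.0, -0.0311, -0.0295, 0.0055, -0.0, 0.0, -0.575, 0.0]
```

>>> {"op": "carry_out", "data": {
  "rows": [-0.039,-0.017,0.0055,0,0,-0.575,0,-0.0385,-0.019,0.0055,0,0,-0.575,0,-0.0375,-0.021,0.0055,0,0,-0.575,0,-0.0365,-0.0225,0.0055,0,0,-0.575,0,-0.035,-0.0245,0.0055,0,0,-0.575,0,-0.034,-0.026,0.0055,0,0,-0.575,0,-0.0325,-0.028,0.0055,0,0,-0.575,0,-0.031,-0.0295,0.0055,0,0,-0.575,0,0,0,0,0,0,0,0]
}}

```text
clock: 2.62
tcp_pos: [0.4936, 0.3457, 0.1596]
ee_rot: [[-1.0, 0.007, 0.001], [0.007, 1.0, -0.003], [-0.001, -0.003, -1.0]]
wrist_force: [-0.9, -0.6, 0.6]
opening: 0.0856
```

```bash
python3 - <<'E'
from h import *
st=stat(); im=cams.camera('wrist'); cv2.imwrite('pics/w1.png',im)
for z in [.03,.08,.16]: print(project('wrist',st['tcp_pos']*np.array([1,1,0])+[0,0,z],st).round(1))
for k in ['barrel','ring','ring_collar']:
    for x in cams.spot_point(k,'wrist')[:2]: print(k,x['p'],x['centre'],at_z('wrist',x['centre'],0.027 if k=='ring_collar' else 0,st).round(4))
print(cams.look_for('barrel','wrist')[:1])
E
```

```text
t 2.62 p [0.4936 0.3457 0.1596] yaw 179.6 z [ 0.0011 -0.0025 -1.    ] F [-0.9 -0.6  0.6] T [0.04 0.02 0.01] open 0.0856 q [-38.2  29.   -1.6  97.8   1.2  53.3  49.3]
[324.2 219.4]
[324.1 236.8]
[323.9 283.2]
barrel 0.74 [329.4, 212.2] [0.4944 0.3504 0.    ]
ring 0.88 [150.1, 262.0] [0.5435 0.1664 0.    ]
ring_collar 0.92 [136.2, 270.2] [0.542  0.1638 0.027 ]
[{'rect': [306.8, 188.4, 356.4, 239.3], 'p': 0.88}]
```

View pics/w1.png

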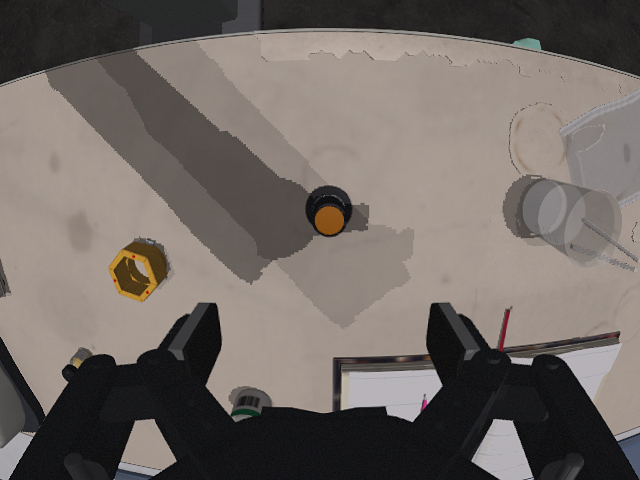

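```bash
python3 - <<'E'
from h import *
st=arm.observe()
im=cv2.imread('pics/w1.png'); hsv=cv2.cvtColor(im,cv2.COLOR_BGR2HSV)
m=cv2.inRange(hsv,(8,120,90),(25,255,255)); m[:, :290]=0; m[:,370:]=0; m[:180]=0;m[250:]=0
c=max(cv2.findContours(m,0,1)[0],key=cv2.contourArea); e=cv2.fitEllipse(c); print(e, at_z('wrist',e[0],.046,st))
from plant import cams
# dark blob outline of foot
plan([0.4935,0.3495,0.09],180,3,0)
E
```

```text
((328.93914794921875, 219.978271484375), (27.572729110717773, 28.465513229370117), 95.23060607910156) [0.48582778 0.35591638 0.046     ]
[-0.0014, -0.0008, 0.0234, 0.003, -0.001, 0.007, 0.0, -0.0014, -0.0008, 0.0234, 0.003, -0.001, 0.007, 0.0, -0.0014, -0.0008, 0.0234, 0.003, -0.001, 0.007, 0.0]
```

```bash
python3 - <<'E'
from h import *
st=stat(); im=cams.camera('wrist'); cv2.imwrite('pics/w2.png',im); stat()
hsv=cv2.cvtColor(im,cv2.COLOR_BGR2HSV)
m=cv2.inRange(hsv,(8,120,90),(25,255,255)); m[:, :290]=0; m[:,370:]=0; m[:180]=0;m[250:]=0
c=max(cv2.findContours(m,0,1)[0],key=cv2.contourArea); e=cv2.fitEllipse(c); print(e, at_z('wrist',e[0],.046,st))
for x in cams.spot_point('barrel','wrist')[:2]: print(x['p'],x['centre'],at_z('wrist',x['centre'],0,st).round(4))
E
```

```text
t 2.88 p [0.4894 0.3518 0.1602] yaw -179.89 z [-3.e-04  9.e-04 -1.e+00] F [-0.1  0.4  0.1] T [ 0.04 -0.01 -0.02] open 0.0858 q [-38.5  28.9  -1.9  97.8   1.1  53.3  49.2]
t 2.92 p [0.4895 0.3517 0.1602] yaw -179.89 z [-2.e-04  7.e-04 -1.e+00] F [ 0.7 -0.4 -0.1] T [0.03 0.03 0.02] open 0.0857 q [-38.5  28.9  -1.9  97.8   1.1  53.3  49.2]
((320.7022399902344, 225.03028869628906), (27.08202362060547, 28.01536750793457), 97.22101593017578) [0.48997299 0.34940552 0.046     ]
0.76 [323.4, 213.4] [0.4912 0.3516 0.    ]
```

>>> {"op": "carry_out", "data": {
  "rows": [0,-0.001,0.03,0,0,0,0,-0.0005,-0.001,0.03,0,0,0,0,0,0,0.03,0,0,0,0,0,0,0.03,0,0,0,0,0,0,0.019,0,0,0,0,0,0,0,0,0,0,0,0,0,0,0,0,0,0.3,0,0,0,0,0,0,0.4]
}}

```text
clock: 3.98
tcp_pos: [0.4918, 0.3488, 0.0222]
ee_rot: [[-1.0, 0.0, 0.002], [0.0, 1.0, 0.001], [-0.002, 0.001, -1.0]]
wrist_force: [0.7, -0.3, -0.3]
opening: 0.0521
```

```bash
python3 - <<'E'
from h import *
st=stat(); im=cams.camera('wrist'); cv2.imwrite('pics/w3.png',im)
E
```

```text
t 3.98 p [0.4918 0.3488 0.0222] yaw 179.98 z [ 0.0017  0.0013 -1.    ] F [ 0.7 -0.3 -0.3] T [0.07 0.   0.01] open 0.0521 q [-38.4  40.   -1.7 101.6   1.8  38.3  48.9]
```

View pics/w3.png

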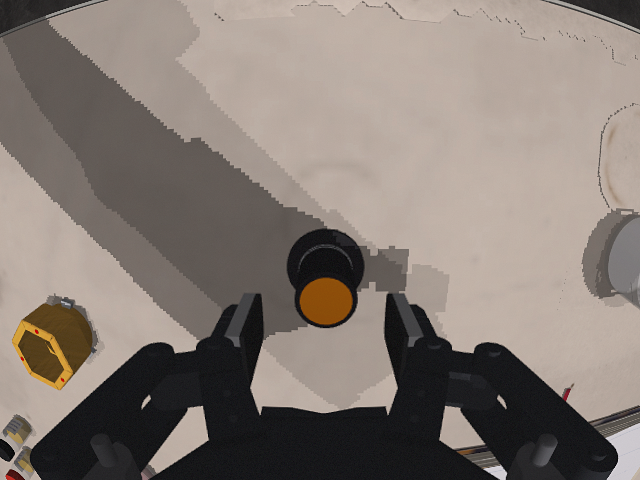

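```bash
python3 - <<'E'
from h import *
st=stat(); im=cv2.imread('pics/w3.png')
hsv=cv2.cvtColor(im,cv2.COLOR_BGR2HSV)
m=cv2.inRange(hsv,(8,120,90),(25,255,255)); m[:, :290]=0; m[:,370:]=0
c=max(cv2.findContours(m,0,1)[0],key=cv2.contourArea); e=cv2.fitEllipse(c); print(e, at_z('wrist',e[0],.046,st))
E
```

```text
t 4.03 p [0.4917 0.3487 0.0221] yaw 179.98 z [ 0.0015  0.0012 -1.    ] F [0.1 0.1 0.7] T [-0.01 -0.04  0.05] open 0.0514 q [-38.4  40.   -1.7 101.7   1.8  38.3  48.9]
((325.5899658203125, 300.7908630371094), (45.75288391113281, 51.638511657714844), 88.36170196533203) [0.48973047 0.34946813 0.046     ]
```

>>> {"op": "carry_out", "data": {
  "rows": [0.0005,0,0,0,0,0,0.6,0,0,0,0,0,0,0.8,0,0,0,0,0,0,1,0,0,0,0,0,0,1,0,0,0,0,0,0,1,0,0,0,0,0,0,1,0,0,-0.02,0,0,0,1,0,0,-0.04,0,0,0,1,0,0,-0.04,0,0,0,1,0,0,-0.03,0,0,0,1,0,0,0,0,0,0,1,0,0,0,0,0,0,1]
}}

```text
clock: 5.52
tcp_pos: [0.4902, 0.348, 0.1512]
ee_rot: [[-1.0, 0.0, -0.0], [0.0, 1.0, -0.0], [0.0, -0.0, -1.0]]
wrist_force: [-1.5, 0.0, -0.4]
opening: -0.0001
```

```bash
python3 - <<'E'
from h import *
st=stat(); im=cams.camera('wrist'); cv2.imwrite('pics/w4.png',im)
im=cams.camera('side'); cv2.imwrite('pics/s4.png',im[100:400,100:500])
plan([0.529,-0.138,0.17],180,9,1)
E
```

```text
t 5.53 p [0.4902 0.348  0.1512] yaw 179.98 z [-0.e+00 -1.e-04 -1.e+00] F [-1.5  0.  -0.4] T [ 0.02 -0.01 -0.  ] open -0.0001 q [-38.3  29.4  -1.9  98.4   1.2  52.2  49.4]
[-0.0044, -0.054, -0.0021, -0.002, -0.002, -0.0, 1.0, -0.0044, -0.054, -0.0022, -0.002, -0.002, -0.0, 1.0, -0.0044, -0.054, -0.0022, -0.002, -0.002, -0.0, 1.0, -0.0044, -0.054, -0.0022, -0.002, -0.002, -0.0, 1.0, -0.0044, -0.054, -0.0022, -0.002, -0.002, -0.0, 1.0, -0.0044, -0.054, -0.0022, -0.002, -0.002, -0.0, 1.0, -0.0044, -0.054, -0.0022, -0.002, -0.002, -0.0, 1.0, -0.0044, -0.054, -0.0022, -0.002, -0.002, -0.0, 1.0, -0.0044, -0.054, -0.0022, -0.002, -0.002, -0.0, 1.0]
```

View pics/w4.png

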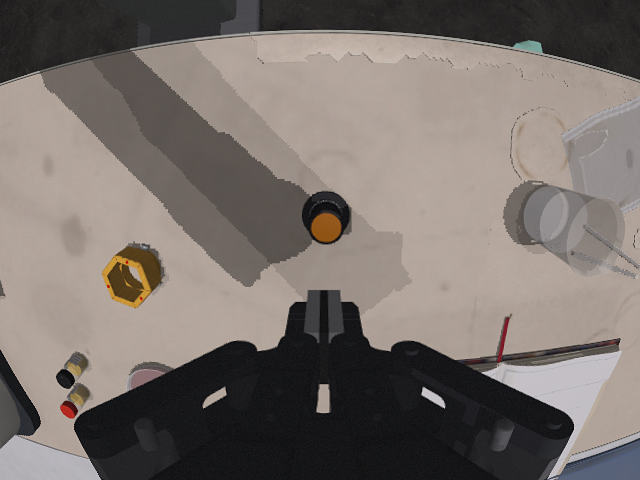

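```bash
python3 - <<'E'
from h import *
st=stat(); im=cv2.imread('pics/w4.png')
hsv=cv2.cvtColor(im,cv2.COLOR_BGR2HSV)
m=cv2.inRange(hsv,(8,120,90),(25,255,255)); m[:, :290]=0; m[:,370:]=0
c=max(cv2.findContours(m,0,1)[0],key=cv2.contourArea); e=cv2.fitEllipse(c); print(e, at_z('wrist',e[0],.046,st))
R=np.array(st['ee_rot']);p=np.array(st['tcp_pos'])
for x in (-.011,0,.011):
  for z in (0,-.01,-.02,-.04): print(x,z,project('wrist',p+R@[x,0,z],st).round())
E
```

```text
t 5.62 p [0.4898 0.3477 0.1502] yaw 179.98 z [-0.0014 -0.0012 -1.    ] F [-0.5 -0.8 -0.1] T [0.06 0.   0.02] open 0.0 q [-38.3  29.5  -1.9  98.4   1.2  52.2  49.4]
((325.8934326171875, 227.04457092285156), (28.347379684448242, 29.07432746887207), 79.97557067871094) [0.48915943 0.34913896 0.046     ]
-0.011 0 [324. 302.]
-0.011 -0.01 [324. 312.]
-0.011 -0.02 [324. 322.]
-0.011 -0.04 [324. 345.]
0 0 [324. 283.]
0 -0.01 [324. 291.]
0 -0.02 [324. 301.]
0 -0.04 [324. 323.]
0.011 0 [324. 262.]
0.011 -0.01 [324. 270.]
0.011 -0.02 [324. 278.]
0.011 -0.04 [324. 298.]
```

View pics/s4.png

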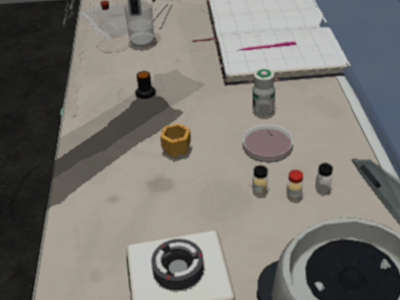

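```bash
python3 - <<'E'
import cv2
im=cv2.imread('pics/w4.png')[180:400,220:430]; cv2.imwrite('pics/w4z.png',cv2.resize(im,None,fx=2.7,fy=2.7,interpolation=cv2.INTER_CUBIC).clip(0,85)*3)
E
```

```text
(no output)
```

View pics/w4z.png

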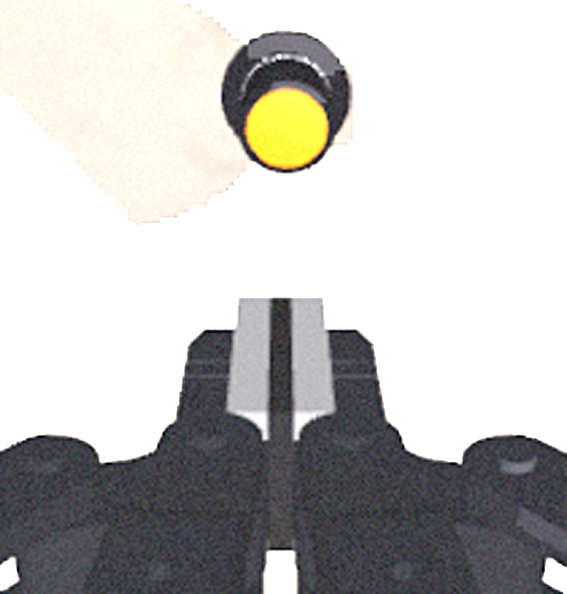

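>>> {"op": "carry_out", "data": {
  "rows": [0,-0.04,0,0,0,0,1,0,-0.04,0.03,0,0,0,1,0,0,0.05,0,0,0,1,0,0,0.04,0,0,0,1,0,0,0,0,0,0,1,0,0,0,0,0,0,1]
}}

```text
clock: 6.38
tcp_pos: [0.491, 0.2686, 0.0319]
ee_rot: [[-1.0, 0.0, 0.001], [0.0, 1.0, 0.0], [-0.001, 0.0, -1.0]]
wrist_force: [0.7, 0.7, 1.1]
opening: -0.0003
```

```bash
python3 - <<'E'
from h import *
stat(); im=cams.camera('wrist'); cv2.imwrite('pics/w5.png',im)
E
```

```text
t 6.38 p [0.491  0.2686 0.0319] yaw 179.99 z [ 7.e-04  4.e-04 -1.e+00] F [0.7 0.7 1.1] T [ 0.03 -0.02  0.02] open -0.0003 q [-32.2  36.   -1.4 108.1   1.4  35.8  55.5]
```

View pics/w5.png

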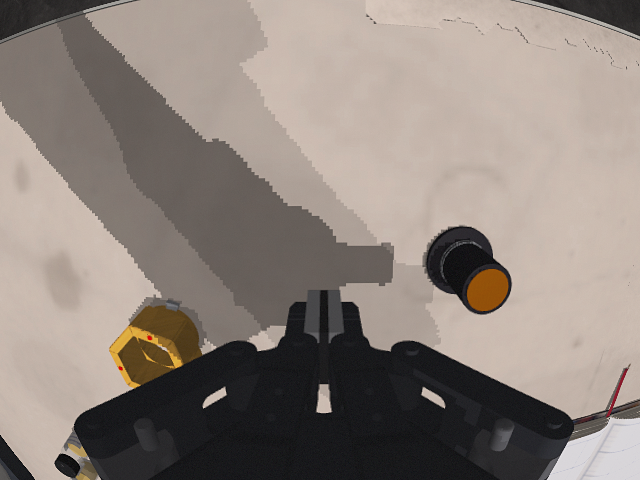

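>>> {"op": "carry_out", "data": {
  "rows": [0,0,0.01,0,0,0,1,0,0,0.01,0,0,0,1,0,0,0.005,0,0,0,1,0,0,0.003,0,0,0,1,0,0,0,0,0,0,1,0,0,0,0,0,0,1]
}}

```text
clock: 7.18
tcp_pos: [0.4906, 0.2683, 0.0032]
ee_rot: [[-1.0, 0.0, 0.0], [0.0, 1.0, 0.0], [-0.0, 0.0, -1.0]]
wrist_force: [1.0, 0.0, -1.1]
opening: -0.0001
```

>>> {"op": "carry_out", "data": {
  "rows": [0,0,0.003,0,0,0,1,0,0,0.002,0,0,0,1,0,0,0,0,0,0,1,0,0,0,0,0,0,1]
}}

```text
clock: 7.68
tcp_pos: [0.4905, 0.2682, -0.002]
ee_rot: [[-1.0, 0.0, 0.0], [0.0, 1.0, -0.0], [-0.0, -0.0, -1.0]]
wrist_force: [1.3, -0.1, -1.0]
opening: 0.0001
```

>>> {"op": "carry_out", "data": {
  "rows": [0,0,0.005,0,0,0,1,0,0,0.005,0,0,0,1,0,0,0.003,0,0,0,1,0,0,0,0,0,0,1,0,0,0,0,0,0,1]
}}

```text
clock: 8.3
tcp_pos: [0.4905, 0.2683, -0.0149]
ee_rot: [[-1.0, 0.0, 0.0], [0.0, 1.0, 0.0], [-0.0, 0.0, -1.0]]
wrist_force: [-0.4, -0.9, -0.3]
opening: -0.0005
```

```bash
python3 - <<'E'
from h import *
stat(); im=cams.camera('wrist'); cv2.imwrite('pics/w6.png',im[200:400,200:520])
E
```

```text
t 8.3 p [ 0.4905  0.2683 -0.0149] yaw 179.98 z [ 1.e-04  1.e-04 -1.e+00] F [-0.4 -0.9 -0.3] T [-0.04  0.06 -0.01] open -0.0005 q [-32.3  40.7  -1.3 108.5   1.6  30.9  55.3]
```

View pics/w6.png

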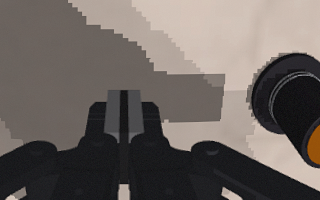

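>>> {"op": "carry_out", "data": {
  "rows": [0,0,0.005,0,0,0,1,0,0,0.003,0,0,0,1,0,0,0,0,0,0,1,0,0,0,0,0,0,1]
}}

```text
clock: 8.85
tcp_pos: [0.4905, 0.2682, -0.023]
ee_rot: [[-1.0, 0.0, 0.0], [0.0, 1.0, -0.0], [-0.0, -0.0, -1.0]]
wrist_force: [-0.4, 0.8, 0.4]
opening: 0.0003
```

>>> {"op": "carry_out", "data": {
  "rows": [0,0,0.002,0,0,0,1,0,0,0.001,0,0,0,1,0,0,0,0,0,0,1]
}}

```text
clock: 9.22
tcp_pos: [0.4903, 0.2682, -0.0261]
ee_rot: [[-1.0, 0.0, -0.0], [0.0, 1.0, -0.0], [0.0, -0.0, -1.0]]
wrist_force: [-0.4, 0.4, -0.0]
opening: -0.0
```

>>> {"op": "carry_out", "data": {
  "rows": [0,0,0.001,0,0,0,1,0,0,0.001,0,0,0,1,0,0,0,0,0,0,1]
}}

```text
clock: 9.6
tcp_pos: [0.4905, 0.2682, -0.0272]
ee_rot: [[-1.0, 0.0, 0.0], [0.0, 1.0, -0.0], [-0.0, -0.0, -1.0]]
wrist_force: [-2.5, -1.1, 9.1]
opening: -0.0001
```

>>> {"op": "carry_out", "data": {
  "rows": [0,0,-0.03,0,0,0,1,0,0,-0.04,0,0,0,0.5,0,0.0405,0,0,0,0,0,0.001,0.0405,0,0,0,0,0,0,0,0,0,0,0,0.0,0,0,0.025,0,0,0,0.2,0,0,0.026,0,0,0,0.3,0,0,0,0,0,0,0.4,0,0,0,0,0,0,0.4,0,0,0,0,0,0,0.4]
}}

```text
clock: 10.85
tcp_pos: [0.4904, 0.3496, -0.0078]
ee_rot: [[-1.0, 0.001, 0.002], [0.001, 1.0, 0.001], [-0.002, 0.001, -1.0]]
wrist_force: [-0.1, 0.0, -0.2]
opening: 0.0514
```

```bash
python3 - <<'E'
from h import *
st=stat(); im=cams.camera('wrist'); cv2.imwrite('pics/w7.png',im)
hsv=cv2.cvtColor(im,cv2.COLOR_BGR2HSV)
m=cv2.inRange(hsv,(8,120,90),(25,255,255)); m[:, :290]=0; m[:,370:]=0
c=max(cv2.findContours(m,0,1)[0],key=cv2.contourArea); e=cv2.fitEllipse(c); print(e, at_z('wrist',e[0],.046,st))
E
```

```text
t 10.85 p [ 0.4904  0.3496 -0.0078] yaw 179.96 z [ 0.0016  0.0011 -1.    ] F [-0.1  0.  -0.2] T [0.   0.02 0.  ] open 0.0514 q [-39.   42.7  -1.1 102.    1.3  35.2  49.1]
((324.20166015625, 340.4246520996094), (51.21034240722656, 61.684417724609375), 89.376708984375) [0.48994091 0.34959748 0.046     ]
```

View pics/w7.png

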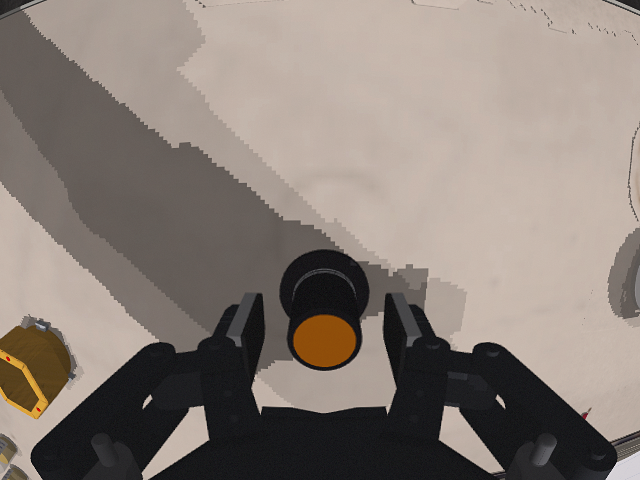

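>>> {"op": "carry_out", "data": {
  "rows": [0,0,0,0,0,0,0.6,0,0,0,0,0,0,0.8,0,0,0,0,0,0,1,0,0,0,0,0,0,1,0,0,0,0,0,0,1]
}}

```text
clock: 11.52
tcp_pos: [0.4899, 0.3495, -0.0083]
ee_rot: [[-1.0, 0.0, 0.001], [0.0, 1.0, 0.001], [-0.001, 0.001, -1.0]]
wrist_force: [-0.2, -1.1, 6.2]
opening: 0.0255
```

```bash
python3 - <<'E'
from h import *
st=stat(); im=cams.camera('wrist'); cv2.imwrite('pics/w8.png',im)
E
```

```text
t 11.53 p [ 0.4899  0.3495 -0.0083] yaw 179.98 z [ 8.e-04  5.e-04 -1.e+00] F [-0.2 -1.1  6.2] T [-0.19  0.21  0.  ] open 0.0255 q [-39.   42.8  -1.1 102.    1.3  35.2  49.1]
```

View pics/w8.png

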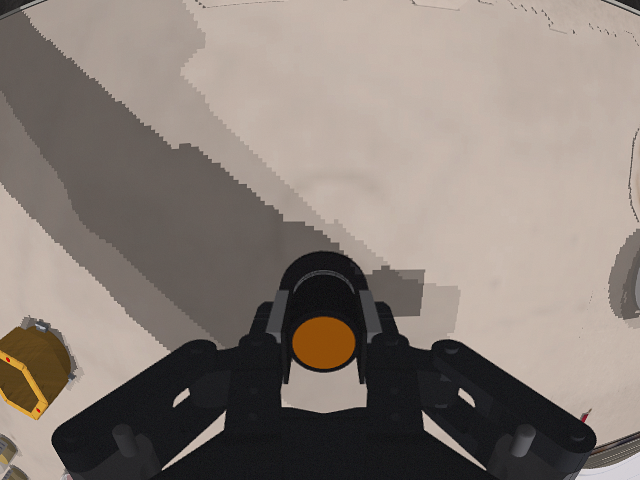

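>>> {"op": "carry_out", "data": {
  "rows": [0,0,-0.01,0,0,0,1,0,0,-0.04,0,0,0,1,0,0,-0.05,0,0,0,1,0,-0.02,-0.033,0,0,0,1,-0.005,-0.05,0,0,0,0,1,-0.005,-0.055,0,0,0,0,1,-0.005,-0.055,0,0,0,0,1,-0.005,-0.055,0,0,0,0,1,-0.005,-0.055,0,0,0,0,1,-0.005,-0.055,0,0,0,0,1,-0.005,-0.042,0,0,0,0,1,-0.004,-0.021,0,0,0,0,1]
}}

```text
clock: 13.08
tcp_pos: [0.5281, -0.062, 0.1245]
ee_rot: [[-1.0, 0.004, 0.0], [0.004, 1.0, -0.001], [-0.0, -0.001, -1.0]]
wrist_force: [0.6, 0.3, -0.6]
opening: 0.0257
```

>>> {"op": "carry_out", "data": {
  "rows": [0,0,0,0,0,0,1,0,0,0,0,0,0,1]
}}

```text
clock: 13.32
tcp_pos: [0.5281, -0.0573, 0.1241]
ee_rot: [[-1.0, -0.001, -0.0], [-0.001, 1.0, 0.001], [0.0, 0.001, -1.0]]
wrist_force: [0.4, 0.1, -0.3]
opening: 0.0257
```

```bash
python3 - <<'E'
from h import *
st=stat(); im=cams.camera('wrist'); cv2.imwrite('pics/w9.png',im)
for k,z in [('cell_mouth',.071),('thread',.067)]:
    for x in cams.spot_point(k,'wrist')[:2]: print(k,x['p'],x['centre'],at_z('wrist',x['centre'],z,st).round(4))
stat()
E
```

```text
t 13.32 p [ 0.5281 -0.0573  0.1241] yaw -179.94 z [-2.e-04  8.e-04 -1.e+00] F [ 0.4  0.1 -0.3] T [ 0.01 -0.01 -0.01] open 0.0257 q [ -0.7  25.3   2.6 110.1  -1.6  44.6  92.9]
cell_mouth 0.98 [204.3, 251.7] [ 0.5303 -0.1362  0.071 ]
t 13.47 p [ 0.5283 -0.0572  0.124 ] yaw -179.89 z [-1.e-04  6.e-04 -1.e+00] F [-0.5 -0.  -0.3] T [-0.04 -0.05 -0.01] open 0.0253 q [ -0.7  25.4   2.6 110.1  -1.6  44.6  92.9]
```

View pics/w9.png

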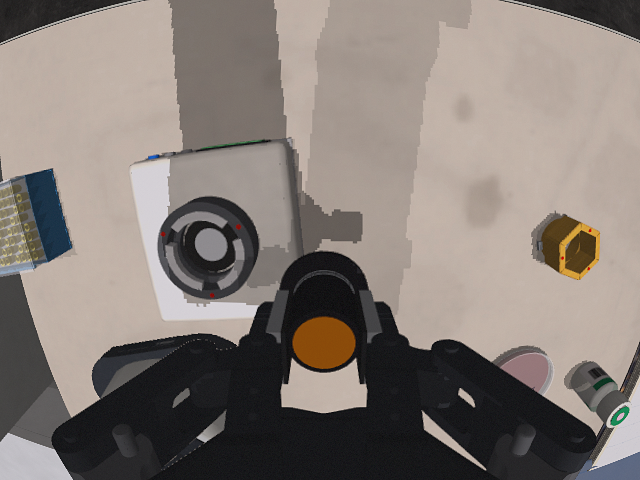

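```bash
cat >> h.py <<'E'
def reddots(im):
    hsv=cv2.cvtColor(im,cv2.COLOR_BGR2HSV)
    m=cv2.inRange(hsv,(0,150,80),(5,255,255))|cv2.inRange(hsv,(172,150,80),(180,255,255))
    n,l,s,c=cv2.connectedComponentsWithStats(m)
    return [(c[i].round(1).tolist(),int(s[i,4])) for i in range(1,n) if s[i,4]>3]
def fit3(cam,pts,z,st):
    P=np.array([at_z(cam,u,z,st)[:2] for u in pts])
    A=np.c_[2*P,np.ones(3)]; b=(P**2).sum(1); s=np.linalg.solve(A,b); c=s[:2]; r=np.sqrt(s[2]+c@c)
    ang=np.degrees(np.arctan2(P[:,1]-c[1],P[:,0]-c[0]))
    return c.round(4),round(r,4),ang.round(1)
E
python3 - <<'E'
from h import *
st=arm.observe(); im=cv2.imread('pics/w9.png'); d=reddots(im); print(d)
st['tcp_pos']=np.array([.5281,-.0573,.1241])
c=[x[0] for x in d if x[0][0]<250 and x[0][1]>200]; r=[x[0] for x in d if x[0][0]>550]
if len(c)==3: print(fit3('wrist',c,.071,st))
if len(r)==3: print(fit3('wrist',r,.040,st))
# inner opening ellipse check: reprojection overlay
C=fit3('wrist',c,.071,st)[0]
for rad,col,z in [(.034,(0,255,0),.071),(.022,(255,0,255),.071)]:
    for a in np.linspace(0,2*np.pi,120):
        u=project('wrist',[C[0]+rad*np.cos(a),C[1]+rad*np.sin(a),z],st); cv2.circle(im,(int(round(u[0])),int(round(u[1]))),0,col,-1)
cv2.imwrite('pics/w9o.png',cv2.resize(im[180:320,140:280],None,fx=4,fy=4,interpolation=cv2.INTER_NEAREST))
E
```

```text
[([238.0, 226.1], 22), ([589.6, 230.2], 5), ([162.8, 233.8], 17), ([562.5, 257.5], 4), ([211.5, 295.0], 16)]
(array([ 0.531, -0.137]), np.float64(0.031), array([ 125.6, -114.9,    4.6]))
```

View pics/w9o.png

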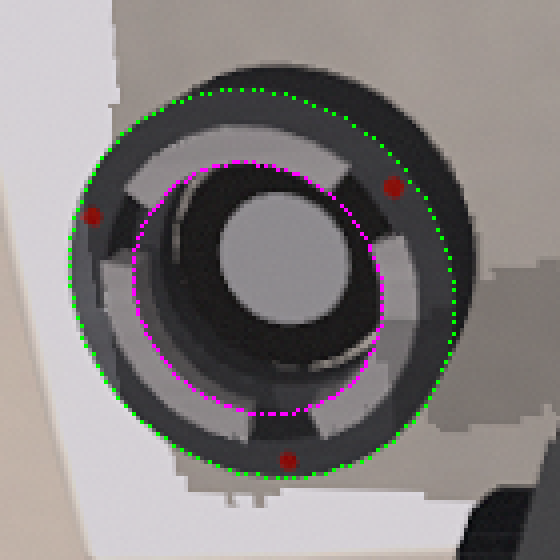

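```bash
python3 - <<'E'
from h import *
for f,t,y in [('w8',[.4899,.3495,-.0083],179.98),('w9',[.5281,-.0573,.1241],180.06)]:
    st={'tcp_pos':np.array(t),'ee_rot':Ryaw(y)}
    im=cv2.imread(f'pics/{f}.png'); hsv=cv2.cvtColor(im,cv2.COLOR_BGR2HSV)
    m=cv2.inRange(hsv,(8,120,90),(25,255,255)); m[:, :290]=0; m[:,370:]=0
    c=max(cv2.findContours(m,0,1)[0],key=cv2.contourArea); e=cv2.fitEllipse(c); print(e, at_z('wrist',e[0],t[2]+.0083+.046,st)-st['tcp_pos'])
E
```

```text
((323.3802490234375, 342.369873046875), (51.05958938598633, 61.81346893310547), 89.82760620117188) [ 0.00019668 -0.00020208  0.0543    ]
((323.56085205078125, 342.38812255859375), (50.99716567993164, 61.60945129394531), 89.89270782470703) [ 0.00020501 -0.00013517  0.0543    ]
```

>>> {"op": "carry_out", "data": {
  "rows": [-0.0015,-0.035,0,0,0,0,1,-0.001,-0.034,0,0,0,0,1,0,-0.0106,0.015,0,0,0,1,0,0,0.02,0,0,0,1,0,0,0.01,0,0,0,1,0,0,0,0,0,0,1,0,0,0,0,0,0,1]
}}

```text
clock: 14.35
tcp_pos: [0.5313, -0.1379, 0.0794]
ee_rot: [[-1.0, -0.0, 0.001], [-0.0, 1.0, 0.0], [-0.001, 0.0, -1.0]]
wrist_force: [0.4, -0.2, -0.1]
opening: 0.0253
```

```bash
python3 - <<'E'
from h import *
st=stat(); im=cams.camera('wrist'); print(reddots(im))
C=[.531,-.137]
for rad,col,z in [(.034,(0,255,0),.071),(.022,(255,0,255),.071)]:
    for a in np.linspace(0,2*np.pi,120):
        u=project('wrist',[C[0]+rad*np.cos(a),C[1]+rad*np.sin(a),z],st); cv2.circle(im,(int(round(u[0])),int(round(u[1]))),0,col,-1)
for a in (5.1,125.1,245.1):
    print(project('wrist',[C[0]+.031*np.cos(np.radians(a)),C[1]+.031*np.sin(np.radians(a)),.071],st))
cv2.imwrite('pics/w10.png',cv2.resize(im[150:400,200:450],None,fx=2.4,fy=2.4,interpolation=cv2.INTER_NEAREST))
E
```

```text
t 14.35 p [ 0.5313 -0.1379  0.0794] yaw -179.97 z [ 8.e-04  1.e-04 -1.e+00] F [ 0.4 -0.2 -0.1] T [-0.01 -0.02  0.02] open 0.0253 q [  7.4  30.8   3.2 109.   -2.5  40.2 102.1]
[([375.9, 243.4], 33), ([271.4, 251.9], 33)]
[330.35462988 326.71901175]
[375.39291567 243.25151185]
[270.806981   252.05405517]
```

View pics/w10.png

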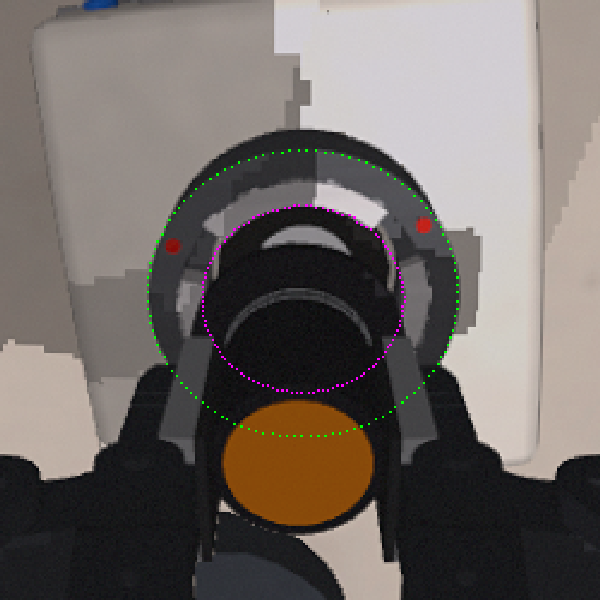

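>>> {"op": "carry_out", "data": {
  "rows": [0.0005,0.0011,0,0,0,0,1,0,0,0,0,0,0,1,0,0,0,0,0,0,1]
}}

```text
clock: 14.78
tcp_pos: [0.5304, -0.1373, 0.0792]
ee_rot: [[-1.0, 0.0, 0.0], [0.0, 1.0, -0.0], [-0.0, -0.0, -1.0]]
wrist_force: [-0.4, 0.3, -0.7]
opening: 0.0256
```

>>> {"op": "carry_out", "data": {
  "rows": [0,0,0.005,0,0,0,1,0,0,0.005,0,0,0,1,0,0,0.004,0,0,0,1,0,0,0.003,0,0,0,1,0,0,0.003,0,0,0,1,0,0,0,0,0,0,1]
}}

```text
clock: 15.52
tcp_pos: [0.5302, -0.1372, 0.0588]
ee_rot: [[-1.0, 0.0, -0.0], [0.0, 1.0, 0.0], [0.0, 0.0, -1.0]]
wrist_force: [0.5, 0.8, -0.9]
opening: 0.0257
```

>>> {"op": "carry_out", "data": {
  "rows": [-0.0005,0.0005,0.003,0,0,0,1,0,0,0.003,0,0,0,1,0,0,0.003,0,0,0,1,0,0,0,0,0,0,1]
}}

```text
clock: 16.02
tcp_pos: [0.5306, -0.1368, 0.0497]
ee_rot: [[-1.0, 0.0, -0.001], [0.0, 1.0, 0.0], [0.001, 0.0, -1.0]]
wrist_force: [0.2, -0.1, -0.4]
opening: 0.0255
```

>>> {"op": "carry_out", "data": {
  "rows": [0,0,0.002,0,0,0,1,0,0,0.001,0,0,0,1,0,0,0,0,0,0,1,0,0,0,0,0,0,1]
}}

```text
clock: 16.52
tcp_pos: [0.5308, -0.1368, 0.047]
ee_rot: [[-1.0, 0.0, 0.0], [0.0, 1.0, -0.0], [-0.0, -0.0, -1.0]]
wrist_force: [0.7, 0.6, 0.3]
opening: 0.0255
```

```bash
python3 - <<'E'
from h import *
st=stat(); im=cams.camera('wrist'); cv2.imwrite('pics/w11.png',cv2.resize(im[150:400,200:450],None,fx=2.4,fy=2.4))
E
```

```text
t 16.52 p [ 0.5308 -0.1368  0.047 ] yaw 179.98 z [ 1.e-04 -0.e+00 -1.e+00] F [0.7 0.6 0.3] T [-0.02 -0.03 -0.03] open 0.0255 q [  7.5  33.8   2.9 109.8  -2.7  36.5 102.1]
```

View pics/w11.png

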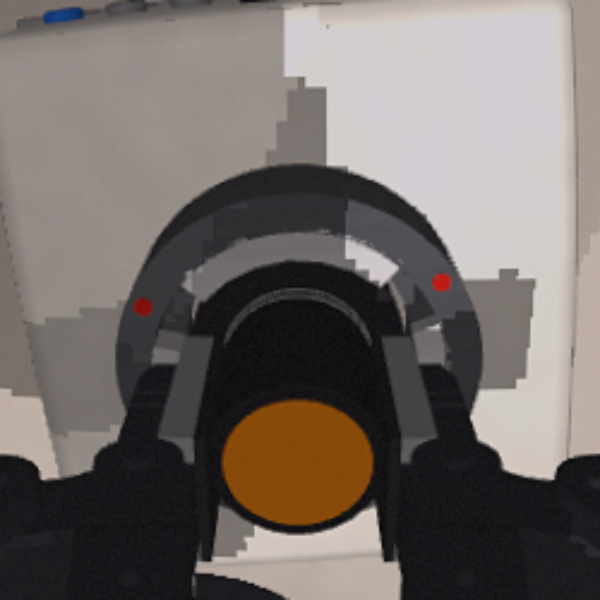

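>>> {"op": "carry_out", "data": {
  "rows": [0,0,0.001,0,0,0,1,0,0,0,0,0,0,1]
}}

```text
clock: 16.82
tcp_pos: [0.5307, -0.1368, 0.0459]
ee_rot: [[-1.0, 0.0, -0.0], [0.0, 1.0, 0.0], [0.0, 0.0, -1.0]]
wrist_force: [0.5, 1.0, -0.6]
opening: 0.0256
```

>>> {"op": "carry_out", "data": {
  "rows": [0,0,0.0005,0,0,0,1,0,0,0,0,0,0,1]
}}

```text
clock: 17.08
tcp_pos: [0.5308, -0.1368, 0.0455]
ee_rot: [[-1.0, 0.0, -0.0], [0.0, 1.0, 0.0], [0.0, 0.0, -1.0]]
wrist_force: [0.4, 1.1, -0.5]
opening: 0.0254
```

>>> {"op": "carry_out", "data": {
  "rows": [0,0,0.0006,0,0,0,1,0,0,0,0,0,0,1]
}}

```text
clock: 17.32
tcp_pos: [0.5309, -0.1368, 0.0452]
ee_rot: [[-1.0, 0.0, 0.0], [0.0, 1.0, 0.0], [-0.0, 0.0, -1.0]]
wrist_force: [-2.0, 0.6, 3.4]
opening: 0.0257
```

>>> {"op": "carry_out", "data": {
  "rows": [0,0,0,0,0,0,0.6,0,0,0,0,0,0,0.4,0,0,0,0,0,0,0.2,0,0,-0.01,0,0,0,0,0,0,-0.03,0,0,0,0,0,0,-0.04,0,0,0,0,0,0,-0.03,0,0,0,0,0,0,0,0,0,0,0,0,0,0,0,0,0,0]
}}

```text
clock: 18.45
tcp_pos: [0.5304, -0.1367, 0.1547]
ee_rot: [[-1.0, 0.0, -0.0], [0.0, 1.0, 0.0], [0.0, 0.0, -1.0]]
wrist_force: [-0.6, -0.1, -0.4]
opening: 0.0853
```

```bash
python3 - <<'E'
from h import *
st=stat(); im=cams.camera('wrist'); cv2.imwrite('pics/w12.png',im); d=reddots(im);print(d)
hsv=cv2.cvtColor(im,cv2.COLOR_BGR2HSV)
m=cv2.inRange(hsv,(8,120,90),(25,255,255)); m[:, :280]=0; m[:,370:]=0
c=max(cv2.findContours(m,0,1)[0],key=cv2.contourArea); e=cv2.fitEllipse(c); print(e, at_z('wrist',e[0],.0535+.046,st))
c=[x[0] for x in d if 250<x[0][0]<400]
if len(c)==3: print(fit3('wrist',c,.071,st))
for x in cams.spot_point('ring','wrist')[:2]: print(x['p'],x['centre'],at_z('wrist',x['centre'],0,st).round(4))
stat()
E
```

```text
t 18.45 p [ 0.5304 -0.1367  0.1547] yaw 179.98 z [-4.e-04  1.e-04 -1.e+00] F [-0.6 -0.1 -0.4] T [-0.01  0.02 -0.  ] open 0.0853 q [  6.8  24.3   3.8 106.5  -2.1  49.3 101.6]
[([359.7, 211.7], 15), ([284.0, 218.5], 16), ([604.5, 243.5], 4), ([327.5, 276.0], 16)]
((323.3596496582031, 249.0677032470703), (33.55038070678711, 35.24309539794922), 90.97264099121094) [ 0.53116704 -0.13695013  0.0995    ]
(array([ 0.531 , -0.1367]), np.float64(0.031), array([ 125.3, -114.8,    5.1]))
0.89 [598.0, 228.3] [0.5424 0.1697 0.    ]
t 18.55 p [ 0.53   -0.1366  0.1539] yaw 179.98 z [-1.9e-03  4.0e-04 -1.0e+00] F [ 0.  -0.  -0.3] T [-0.04  0.02 -0.02] open 0.0854 q [  6.8  24.4   3.8 106.6  -2.1  49.3 101.6]
```

View pics/w12.png

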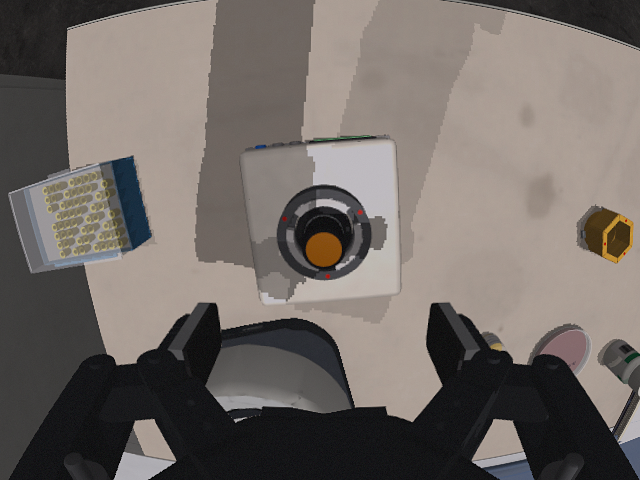

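>>> {"op": "carry_out", "data": {
  "rows": [-0.0015,0.03,0,0,0,0,0,-0.0015,0.05,0,0,0,0,0,-0.002,0.055,0,0,0,0,0,-0.0015,0.055,0,0,0,0,0,-0.0015,0.055,0,0,0,0,0,-0.0015,0.035,-0.0,0,0,0,0,-0.0015,0.02,0,0,0,0,0,0,0,0,0,0,0,0,0,0,0,0,0,0,0,0,0,0,0,0,0,0]
}}

```text
clock: 19.8
tcp_pos: [0.5422, 0.1611, 0.1548]
ee_rot: [[-1.0, 0.003, -0.0], [0.003, 1.0, -0.001], [0.0, -0.001, -1.0]]
wrist_force: [-0.7, -0.2, -0.3]
opening: 0.0851
```

```bash
python3 - <<'E'
from h import *
st=stat(); im=cams.camera('wrist'); cv2.imwrite('pics/w13.png',im[120:400,180:480].repeat(2,0).repeat(2,1)); d=reddots(im);print(d)
c=[x[0] for x in d if 250<x[0][0]<400]
if len(c)==3: print(fit3('wrist',c,.040,st))
for x in cams.spot_point('ring_collar','wrist')[:2]: print(x['p'],x['centre'],at_z('wrist',x['centre'],0.027,st).round(4))
E
```

```text
t 19.8 p [0.5422 0.1611 0.1548] yaw 179.83 z [-1.e-04 -9.e-04 -1.e+00] F [-0.7 -0.2 -0.3] T [-0.02 -0.    0.02] open 0.0851 q [-20.8  25.9  -0.5 103.7   0.3  50.4  68.4]
[([337.5, 200.0], 6), ([21.0, 206.2], 8), ([304.0, 230.5], 6), ([347.2, 243.2], 6), ([15.8, 256.8], 6), ([628.9, 286.8], 82)]
(array([0.5427, 0.1656]), np.float64(0.021), array([163. , -77.2,  42.7]))
0.93 [330.2, 222.1] [0.5439 0.1663 0.027 ]
```

View pics/w13.png

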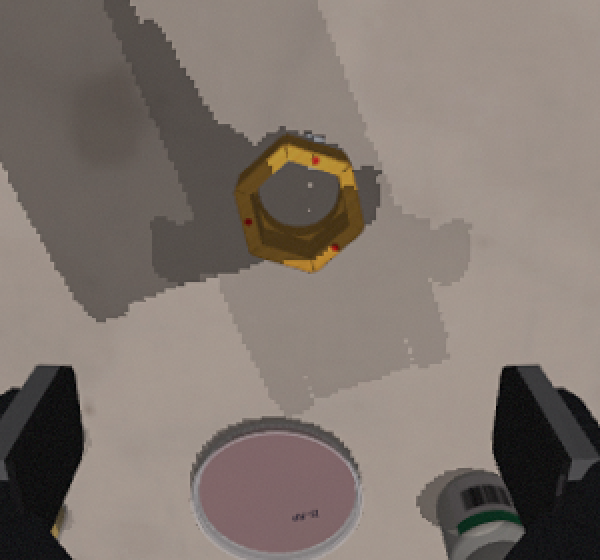

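```bash
python3 - <<'E'
from h import *
st=stat()
plan([.5427,.1656,.06],192.8,4,0)
E
```

```text
t 19.9 p [0.5421 0.1619 0.155 ] yaw 179.87 z [ 1.e-04 -4.e-04 -1.e+00] F [-0.2  0.5 -0.4] T [-0.01 -0.04 -0.  ] open 0.0859 q [-20.8  25.9  -0.5 103.7   0.3  50.4  68.4]
[-0.0001, 0.0009, 0.0237, -0.001, 0.0, -0.646, 0.0, -0.0002, 0.0009, 0.0237, -0.001, 0.0, -0.646, 0.0, -0.0002, 0.0009, 0.0237, -0.001, 0.0, -0.646, 0.0, -0.0003, 0.0009, 0.0237, -0.001, 0.0, -0.646, 0.0]
```

>>> {"op": "carry_out", "data": {
  "rows": [0,0.001,0.0235,0,0,-0.645,0,0,0.001,0.0235,0,0,-0.645,0,-0.0005,0.001,0.0235,0,0,-0.645,0,0,0,0.0235,0,0,-0.645,0,0,0,0,0,0,0,0,0,0,0,0,0,0,0,0,0,0,0,0,0,0]
}}

```text
clock: 20.78
tcp_pos: [0.5432, 0.1664, 0.0621]
ee_rot: [[-0.975, -0.222, 0.002], [-0.222, 0.975, 0.001], [-0.002, 0.0, -1.0]]
wrist_force: [0.1, 0.7, -0.6]
opening: 0.0852
```

```bash
python3 - <<'E'
from h import *
st=stat(); im=cams.camera('wrist'); cv2.imwrite('pics/w14.png',im[120:400,180:480].repeat(2,0).repeat(2,1)); d=reddots(im);print(d)
c=[x[0] for x in d if 230<x[0][0]<400]
if len(c)==3: print(fit3('wrist',c,.040,st))
E
```

```text
t 20.77 p [0.5432 0.1664 0.0621] yaw -167.17 z [ 2.e-03  6.e-04 -1.e+00] F [ 0.1  0.7 -0.6] T [ 0.03 -0.02  0.01] open 0.0852 q [-18.9  33.8  -3.5 106.3   3.1  39.8  78.6]
[([342.2, 234.5], 18), ([284.8, 265.6], 14), ([341.0, 295.5], 12), ([631.9, 391.7], 56)]
(array([0.5429, 0.1657]), np.float64(0.0211), array([162.7, -77.6,  42.8]))
```

View pics/w14.png

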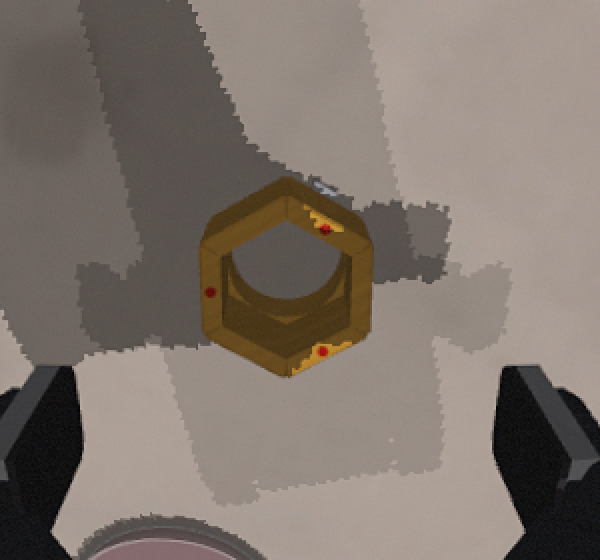

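>>> {"op": "carry_out", "data": {
  "rows": [0,-0.0005,0.025,0,0,0,0,0,0,0.025,0,0,0,0,0,0,0.02,0,0,0,0,0,0,0.003,0,0,0,0,0,0,0,0,0,0,0,0,0,0,0,0,0,0,0,0,0,0,0,0,0]
}}

```text
clock: 21.7
tcp_pos: [0.5429, 0.1659, -0.0114]
ee_rot: [[-0.975, -0.223, 0.001], [-0.223, 0.975, 0.0], [-0.001, 0.0, -1.0]]
wrist_force: [0.7, -0.2, -0.5]
opening: 0.0856
```

```bash
python3 - <<'E'
from h import *
st=stat(); im=cams.camera('wrist'); cv2.imwrite('pics/w15.png',im[120:460,130:530].repeat(1,0).repeat(1,1)); d=reddots(im);print(d)
c=[x[0] for x in d if 230<x[0][0]<400]
if len(c)==3: print(fit3('wrist',c,.040,st))
E
```

```text
t 21.7 p [ 0.5429  0.1659 -0.0114] yaw -167.12 z [ 1.2e-03  4.0e-04 -1.0e+00] F [ 0.7 -0.2 -0.5] T [-0.03 -0.05  0.02] open 0.0856 q [-19.2  40.9  -3.1 107.1   3.8  32.   78.1]
[([353.4, 294.1], 48), ([267.3, 337.0], 44), ([349.7, 375.8], 29)]
(array([0.5429, 0.1658]), np.float64(0.0212), array([162.7, -77.2,  42.6]))
```

View pics/w15.png

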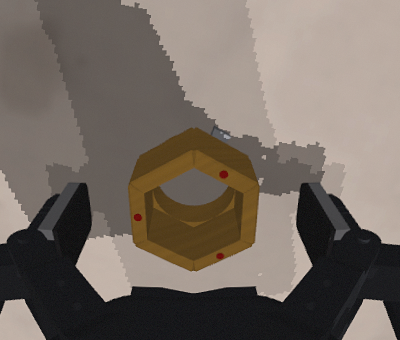

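Well centred. Closing.

>>> {"op": "carry_out", "data": {
  "rows": [0,0,0,0,0,0,0.2,0,0,0,0,0,0,0.4,0,0,0,0,0,0,0.6,0,0,0,0,0,0,1,0,0,0,0,0,0,1,0,0,0,0,0,0,1]
}}

```text
clock: 22.5
tcp_pos: [0.5427, 0.1659, -0.0117]
ee_rot: [[-0.975, -0.223, 0.001], [-0.223, 0.975, 0.0], [-0.001, 0.0, -1.0]]
wrist_force: [-0.9, 0.0, 5.8]
opening: 0.0467
```

```bash
python3 - <<'E'
from h import *
st=stat(); im=cams.camera('wrist'); cv2.imwrite('pics/w16.png',im[120:460,130:530]); d=reddots(im);print(d)
c=[x[0] for x in d if 230<x[0][0]<400]
if len(c)==3: print(fit3('wrist',c,.040,st))
E
```

```text
t 22.5 p [ 0.5427  0.1659 -0.0117] yaw -167.12 z [ 6.e-04  2.e-04 -1.e+00] F [-0.9  0.   5.8] T [-0.06  0.18  0.04] open 0.0467 q [-19.2  40.9  -3.1 107.1   3.8  32.   78.1]
[([353.5, 295.6], 48), ([267.3, 338.4], 41), ([349.9, 376.9], 30)]
(array([0.5431, 0.1658]), np.float64(0.0212), array([162.6, -77.1,  42.9]))
```

View pics/w16.png

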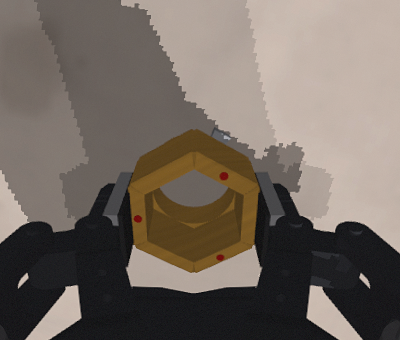

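>>> {"op": "carry_out", "data": {
  "rows": [0,0,-0.01,0,0,0,1,0,0,-0.03,0,0,0,1,0,0,-0.05,0,0,0,1,0,0,-0.04,0,0,0,1,0,0,0,0,0,0,1,0,0,0,0,0,0,1]
}}

```text
clock: 23.3
tcp_pos: [0.5416, 0.1655, 0.1174]
ee_rot: [[-0.975, -0.223, -0.001], [-0.223, 0.975, -0.0], [0.001, -0.0, -1.0]]
wrist_force: [0.7, 0.1, -1.7]
opening: 0.0469
```

```bash
python3 - <<'E'
from h import *
st=stat(); plan([.531,-.1367,.119],155.3,9,1)
E
```

```text
t 23.3 p [0.5416 0.1655 0.1174] yaw -167.12 z [-1.e-03 -4.e-04 -1.e+00] F [ 0.7  0.1 -1.7] T [-0.08  0.03 -0.  ] open 0.0469 q [-18.6  29.   -3.8 104.9   2.6  46.3  79.1]
[0.0086, -0.0325, -0.0002, -0.001, -0.001, 0.835, 1.0, 0.0062, -0.033, -0.0002, -0.001, -0.001, 0.835, 1.0, 0.0038, -0.0334, -0.0002, -0.001, -0.001, 0.835, 1.0, 0.0014, -0.0336, -0.0002, -0.001, -0.001, 0.835, 1.0, -0.0011, -0.0336, -0.0002, -0.001, -0.001, 0.835, 1.0, -0.0035, -0.0334, -0.0002, -0.001, -0.001, 0.835, 1.0, -0.0059, -0.0331, -0.0002, -0.001, -0.001, 0.835, 1.0, -0.0083, -0.0325, -0.0002, -0.001, -0.001, 0.835, 1.0, -0.0107, -0.0319, -0.0002, -0.001, -0.001, 0.835, 1.0]
```

>>> {"op": "carry_out", "data": {
  "rows": [0.0085,-0.0325,0,0,0,0.835,1,0.006,-0.033,0,0,0,0.835,1,0.004,-0.0335,0,0,0,0.835,1,0.0015,-0.0335,0,0,0,0.835,1,-0.001,-0.0335,0,0,0,0.835,1,-0.0035,-0.0335,0,0,0,0.835,1,-0.006,-0.033,0,0,0,0.835,1,-0.0085,-0.0325,0,0,0,0.835,1,-0.0105,-0.032,0,0,0,0.835,1,0,0,0,0,0,0,1,0,0,0,0,0,0,1,0,0,0,0,0,0,1]
}}

```text
clock: 24.8
tcp_pos: [0.5316, -0.135, 0.1173]
ee_rot: [[-0.909, 0.416, -0.001], [0.416, 0.91, 0.001], [0.001, 0.0, -1.0]]
wrist_force: [0.2, 1.2, 0.0]
opening: 0.0468
```

```bash
python3 - <<'E'
from h import *
st=stat(); im=cams.camera('wrist'); cv2.imwrite('pics/w17.png',im[120:460,130:530].repeat(2,0)[:600].repeat(2,1) if 0 else im[120:460,130:530]); d=reddots(im);print(d)
C=[.531,-.1367]
for a in (5.2,125.2,245.2):
    print(project('wrist',[C[0]+.031*np.cos(np.radians(a)),C[1]+.031*np.sin(np.radians(a)),.071],st).round(1))
plan([.531,-.1367,.119],155.3,1,1)
E
```

```text
t 24.8 p [ 0.5316 -0.135   0.1173] yaw 155.44 z [-1.1e-03  8.0e-04 -1.0e+00] F [0.2 1.2 0. ] T [-0.   -0.03 -0.02] open 0.0468 q [  3.5  27.5   7.8 108.1  -5.2  44.8  79.6]
[([346.5, 210.5], 24), ([270.9, 252.3], 22), ([353.5, 295.7], 47), ([267.3, 338.6], 41), ([566.0, 352.6], 274), ([349.8, 377.0], 29)]
[344.8 292.1]
[346.8 210.4]
[271.  252.5]
[0.0, -0.0017, -0.0015, 0.003, -0.011, 0.025, 1.0]
```

View pics/w17.png

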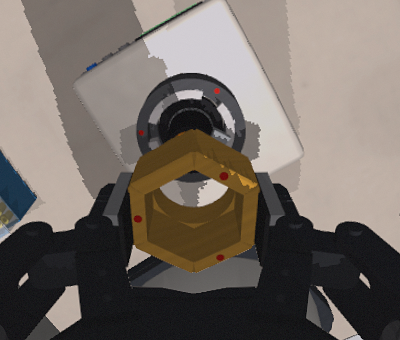

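```bash
python3 - <<'E'
from h import *
st={'tcp_pos':np.array([.5316,-.135,.1173]),'ee_rot':Ryaw(155.44)}
print(fit3('wrist',[[353.5,295.7],[267.3,338.6],[349.8,377]],.1173+.0517,st)); stat()
E
```

```text
(array([ 0.532 , -0.1355]), np.float64(0.0212), array([ 125.1, -114.5,    5.3]))
t 24.85 p [ 0.5318 -0.1351  0.1175] yaw 155.42 z [-7.e-04  7.e-04 -1.e+00] F [ 0.3 -0.2 -0.3] T [-0.   -0.01 -0.02] open 0.047 q [  3.5  27.5   7.8 108.1  -5.2  44.8  79.6]
```

>>> {"op": "carry_out", "data": {
  "rows": [0,-0.0017,0.005,0,0,0,1,0,0,0.005,0,0,0,1,0,0,0,0,0,0,1,0,0,0,0,0,0,1]
}}

```text
clock: 25.35
tcp_pos: [0.5312, -0.138, 0.1079]
ee_rot: [[-0.909, 0.418, -0.0], [0.418, 0.909, 0.0], [0.0, 0.0, -1.0]]
wrist_force: [-0.1, 0.8, -0.3]
opening: 0.0468
```

>>> {"op": "carry_out", "data": {
  "rows": [0.0012,0.0013,0,0,0,0,1,0,0,0,0,0,0,1,0,0,0.01,0,0,0,1,0,0,0.015,0,0,0,1,0,0,0.013,0,0,0,1,0,0,0.005,0,0,0,1,0,0,0,0,0,0,1,0,0,0,0,0,0,1]
}}

```text
clock: 26.35
tcp_pos: [0.531, -0.1364, 0.0652]
ee_rot: [[-0.909, 0.418, 0.001], [0.418, 0.909, -0.0], [-0.001, 0.0, -1.0]]
wrist_force: [-0.5, 0.1, -0.7]
opening: 0.0467
```

```bash
python3 - <<'E'
from h import *
st=stat(); im=cams.camera('wrist'); cv2.imwrite('pics/w18.png',im[120:460,130:530]); d=reddots(im);print(d)
C=[.531,-.1367]
for a in (5.2,125.2,245.2):
    print(project('wrist',[C[0]+.031*np.cos(np.radians(a)),C[1]+.031*np.sin(np.radians(a)),.071],st).round(1))
E
```

```text
t 26.35 p [ 0.531  -0.1364  0.0652] yaw 155.31 z [ 7.e-04 -2.e-04 -1.e+00] F [-0.5  0.1 -0.7] T [ 0.01 -0.02  0.03] open 0.0467 q [  4.3  32.1   7.  109.6  -6.   38.5  80.3]
[([356.8, 235.0], 41), ([259.9, 287.1], 35), ([353.6, 295.8], 47), ([267.3, 338.4], 43), ([597.2, 383.4], 293), ([349.8, 377.0], 29)]
[353.2 334.4]
[356.9 234.9]
[260.3 287.2]
```

View pics/w18.png

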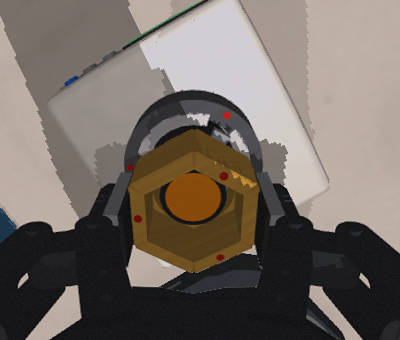

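>>> {"op": "carry_out", "data": {
  "rows": [0,0,0.003,0,0,0,1,0,0,0.003,0,0,0,1,0,0,0.002,0,0,0,1,0,0,0,0,0,0,1,0,0,0,0,0,0,1]
}}

```text
clock: 27.02
tcp_pos: [0.5306, -0.1364, 0.0569]
ee_rot: [[-0.909, 0.418, 0.0], [0.418, 0.909, -0.0], [-0.0, -0.0, -1.0]]
wrist_force: [-1.2, -0.0, -1.0]
opening: 0.0468
```

>>> {"op": "carry_out", "data": {
  "rows": [0,0,0.002,0,0,0,1,0,0,0.001,0,0,0,1,0,0,0,0,0,0,1,0,0,0,0,0,0,1]
}}

```text
clock: 27.52
tcp_pos: [0.5306, -0.1364, 0.0539]
ee_rot: [[-0.909, 0.418, 0.0], [0.418, 0.909, -0.0], [-0.0, -0.0, -1.0]]
wrist_force: [0.1, 1.2, -2.0]
opening: 0.047
```

>>> {"op": "carry_out", "data": {
  "rows": [0,0,0.002,0,0,0,1,0,0,0.002,0,0,0,1,0,0,0,0,0,0,1,0,0,0,0,0,0,1]
}}

```text
clock: 28.02
tcp_pos: [0.5306, -0.1363, 0.0499]
ee_rot: [[-0.909, 0.418, -0.0], [0.418, 0.909, -0.0], [0.0, -0.0, -1.0]]
wrist_force: [0.0, -0.1, -0.7]
opening: 0.0467
```

>>> {"op": "carry_out", "data": {
  "rows": [0,0,0.001,0,0,0,1,0,0,0,0,0,0,1]
}}

```text
clock: 28.28
tcp_pos: [0.5306, -0.1363, 0.0489]
ee_rot: [[-0.909, 0.418, -0.0], [0.418, 0.909, 0.0], [0.0, -0.0, -1.0]]
wrist_force: [0.1, -0.0, -1.5]
opening: 0.0471
```

>>> {"op": "carry_out", "data": {
  "rows": [0,0,0.0005,0,0,0,1,0,0,0,0,0,0,1]
}}

```text
clock: 28.52
tcp_pos: [0.5306, -0.1364, 0.0484]
ee_rot: [[-0.909, 0.418, -0.0], [0.418, 0.909, -0.0], [-0.0, -0.0, -1.0]]
wrist_force: [0.5, 0.1, -0.7]
opening: 0.047
```

>>> {"op": "carry_out", "data": {
  "rows": [0,0,0.0004,0,0,0,1,0,0,0,0,0,0,1]
}}

```text
clock: 28.78
tcp_pos: [0.5306, -0.1363, 0.048]
ee_rot: [[-0.909, 0.418, -0.0], [0.418, 0.909, -0.0], [-0.0, -0.0, -1.0]]
wrist_force: [-0.0, 0.4, -1.1]
opening: 0.0469
```

>>> {"op": "carry_out", "data": {
  "rows": [0,0,0.0003,0,0,0,1,0,0,0,0,0,0,1]
}}

```text
clock: 29.02
tcp_pos: [0.5306, -0.1363, 0.0478]
ee_rot: [[-0.909, 0.418, 0.0], [0.418, 0.909, 0.0], [-0.0, 0.0, -1.0]]
wrist_force: [-0.4, 0.4, 1.2]
opening: 0.0468
```

>>> {"op": "carry_out", "data": {
  "rows": [0,0,0,0,0,1,1,0,0,0,0,0,1,1,0,0,0,0,0,1,1,0,0,0,0,0,1,1,0,0,0,0,0,0,1,0,0,0,0,0,0,1]
}}

```text
clock: 29.78
tcp_pos: [0.531, -0.1364, 0.0479]
ee_rot: [[-0.712, 0.702, 0.001], [0.702, 0.712, -0.0], [-0.001, 0.0, -1.0]]
wrist_force: [0.8, 0.8, 0.8]
opening: 0.0468
```

```bash
python3 - <<'E'
from h import *
st=stat(); im=cams.camera('wrist'); cv2.imwrite('pics/w19.png',im[120:460,130:530]); d=reddots(im);print(d)
C=[.531,-.1367]
for a in (5.2,125.2,245.2):
    print(project('wrist',[C[0]+.031*np.cos(np.radians(a)),C[1]+.031*np.sin(np.radians(a)),.071],st).round(1))
E
```

```text
t 29.77 p [ 0.531  -0.1364  0.0479] yaw 135.4 z [ 7.e-04 -1.e-04 -1.e+00] F [0.8 0.8 0.8] T [-0.01 -0.09 -0.03] open 0.0468 q [  0.6  34.2  11.9 110.2 -11.2  36.7  64.9]
[([336.1, 238.8], 52), ([353.5, 295.6], 50), ([267.3, 338.6], 41), ([349.8, 377.0], 29)]
[373.8 341.1]
[336.6 238.4]
[260.1 323.7]
```

View pics/w19.png

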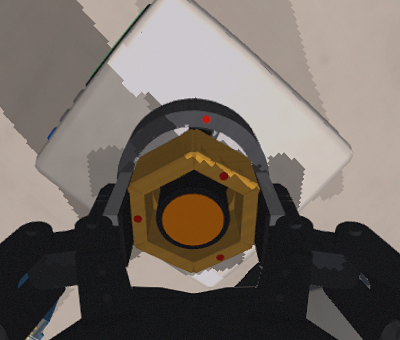

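>>> {"op": "carry_out", "data": {
  "rows": [0,0,0,0,0,1,1,0,0,0,0,0,1,1,0,0,0,0,0,0,1]
}}

```text
clock: 30.2
tcp_pos: [0.5307, -0.1364, 0.0478]
ee_rot: [[-0.579, 0.815, 0.0], [0.815, 0.579, -0.0], [-0.0, 0.0, -1.0]]
wrist_force: [0.7, -0.1, 1.0]
opening: 0.0468
```

```bash
python3 -c "
from h import *
stat()"
```

```text
t 30.2 p [ 0.5307 -0.1364  0.0478] yaw 125.39 z [ 3.e-04 -2.e-04 -1.e+00] F [ 0.7 -0.1  1. ] T [-0.01 -0.04 -0.05] open 0.0468 q [ -1.4  34.4  14.6 110.3 -13.7  36.9  57.1]
```

>>> {"op": "carry_out", "data": {
  "rows": [0,0,0,0,0,1,1,0,0,0,0,0,0,1]
}}

```text
clock: 30.45
tcp_pos: [0.5307, -0.1364, 0.0478]
ee_rot: [[-0.507, 0.862, 0.0], [0.862, 0.507, -0.0], [-0.0, 0.0, -1.0]]
wrist_force: [-0.4, 0.5, 1.6]
opening: 0.047
```

```bash
python3 -c "
from h import *
stat()"
```

```text
t 30.45 p [ 0.5307 -0.1364  0.0478] yaw 120.45 z [ 2.e-04 -2.e-04 -1.e+00] F [-0.4  0.5  1.6] T [-0.03 -0.02 -0.04] open 0.047 q [ -2.4  34.6  15.9 110.4 -14.9  37.   53.3]
```

>>> {"op": "carry_out", "data": {
  "rows": [0,0,0,0,0,1,1,0,0,0,0,0,0,1]
}}

```text
clock: 30.7
tcp_pos: [0.5307, -0.1364, 0.0478]
ee_rot: [[-0.43, 0.903, 0.0], [0.903, 0.43, -0.0], [-0.0, 0.0, -1.0]]
wrist_force: [0.2, 0.2, 2.6]
opening: 0.0472
```

```bash
python3 -c "
from h import *
stat()"
```

```text
t 30.7 p [ 0.5307 -0.1364  0.0478] yaw 115.48 z [ 2.e-04 -2.e-04 -1.e+00] F [0.2 0.2 2.6] T [-0.05 -0.02 -0.06] open 0.0472 q [ -3.4  34.8  17.2 110.5 -16.2  37.1  49.4]
```

>>> {"op": "carry_out", "data": {
  "rows": [0,0,0,0,0,1,1,0,0,0,0,0,0,1]
}}

```text
clock: 30.95
tcp_pos: [0.5307, -0.1364, 0.0478]
ee_rot: [[-0.35, 0.937, 0.0], [0.937, 0.35, -0.0], [-0.0, 0.0, -1.0]]
wrist_force: [-0.2, 0.1, 3.1]
opening: 0.0472
```

```bash
python3 -c "
from h import *
stat()"
```

```text
t 30.95 p [ 0.5307 -0.1364  0.0478] yaw 110.5 z [ 1.e-04 -2.e-04 -1.e+00] F [-0.2  0.1  3.1] T [-0.07 -0.06 -0.03] open 0.0472 q [ -4.4  34.9  18.5 110.5 -17.4  37.2  45.5]
```

>>> {"op": "carry_out", "data": {
  "rows": [0,0,0,0,0,0.6,1,0,0,0,0,0,0,1]
}}

```text
clock: 31.2
tcp_pos: [0.5307, -0.1363, 0.0478]
ee_rot: [[-0.301, 0.954, 0.0], [0.954, 0.301, -0.0], [-0.0, 0.0, -1.0]]
wrist_force: [0.4, -0.1, 2.6]
opening: 0.0468
```

```bash
python3 -c "
from h import *
stat()"
```

```text
t 31.2 p [ 0.5307 -0.1363  0.0478] yaw 107.5 z [ 2.e-04 -1.e-04 -1.e+00] F [ 0.4 -0.1  2.6] T [-0.    0.04 -0.07] open 0.0468 q [ -4.9  35.1  19.3 110.6 -18.2  37.3  43.2]
```

>>> {"op": "carry_out", "data": {
  "rows": [0,0,0,0,0,0.6,1,0,0,0,0,0,0,1]
}}

```text
clock: 31.45
tcp_pos: [0.5307, -0.1364, 0.0478]
ee_rot: [[-0.25, 0.968, 0.0], [0.968, 0.25, -0.0], [-0.0, 0.0, -1.0]]
wrist_force: [-0.8, 0.1, 2.9]
opening: 0.0471
```

```bash
python3 -c "
from h import *
stat()"
```

```text
t 31.45 p [ 0.5307 -0.1364  0.0478] yaw 104.46 z [ 1.e-04 -1.e-04 -1.e+00] F [-0.8  0.1  2.9] T [0.05 0.01 0.01] open 0.0471 q [ -5.5  35.2  20.  110.6 -19.   37.4  40.8]
```

>>> {"op": "carry_out", "data": {
  "rows": [0,0,0,0,0,0.6,1,0,0,0,0,0,0,1]
}}

```text
clock: 31.7
tcp_pos: [0.5307, -0.1363, 0.0477]
ee_rot: [[-0.199, 0.98, 0.0], [0.98, 0.199, -0.0], [-0.0, 0.0, -1.0]]
wrist_force: [-0.0, -0.3, 2.7]
opening: 0.0467
```

```bash
python3 -c "
from h import *
stat()"
```

```text
t 31.7 p [ 0.5307 -0.1363  0.0477] yaw 101.45 z [ 1.e-04 -1.e-04 -1.e+00] F [-0.  -0.3  2.7] T [-0.    0.    0.02] open 0.0467 q [ -6.1  35.3  20.8 110.6 -19.7  37.5  38.5]
```

>>> {"op": "carry_out", "data": {
  "rows": [0,0,0,0,0,0.4,1,0,0,0,0,0,0,1]
}}

```text
clock: 31.95
tcp_pos: [0.5306, -0.1364, 0.0477]
ee_rot: [[-0.162, 0.987, 0.0], [0.987, 0.162, -0.0], [-0.0, 0.0, -1.0]]
wrist_force: [-0.7, 0.2, 2.5]
opening: 0.0468
```

```bash
python3 -c "
from h import *
stat()"
```

```text
t 31.95 p [ 0.5306 -0.1364  0.0477] yaw 99.32 z [ 0.e+00 -1.e-04 -1.e+00] F [-0.7  0.2  2.5] T [-0.04 -0.04 -0.05] open 0.0468 q [ -6.5  35.4  21.4 110.7 -20.3  37.6  36.8]
```

>>> {"op": "carry_out", "data": {
  "rows": [0,0,0,0,0,0.5,1,0,0,0,0,0,0,1]
}}

```text
clock: 32.2
tcp_pos: [0.5306, -0.1364, 0.0477]
ee_rot: [[-0.118, 0.993, -0.0], [0.993, 0.118, -0.0], [-0.0, -0.0, -1.0]]
wrist_force: [0.4, -0.4, 2.6]
opening: 0.0468
```

```bash
python3 -c "
from h import *
stat()"
```

```text
t 32.2 p [ 0.5306 -0.1364  0.0477] yaw 96.76 z [-1.e-04 -1.e-04 -1.e+00] F [ 0.4 -0.4  2.6] T [-0.04 -0.09 -0.09] open 0.0468 q [ -7.   35.5  22.1 110.7 -20.9  37.7  34.8]
```

>>> {"op": "carry_out", "data": {
  "rows": [0,0,0,0,0,0.5,1,0,0,0,0,0,0,1]
}}

```text
clock: 32.45
tcp_pos: [0.5306, -0.1364, 0.0476]
ee_rot: [[-0.074, 0.997, -0.0], [0.997, 0.074, -0.0], [-0.0, -0.0, -1.0]]
wrist_force: [1.1, 0.1, 1.0]
opening: 0.0466
```

```bash
python3 -c "
from h import *
stat()"
```

```text
t 32.45 p [ 0.5306 -0.1364  0.0476] yaw 94.24 z [-1.e-04 -2.e-04 -1.e+00] F [1.1 0.1 1. ] T [-0.06 -0.16 -0.08] open 0.0466 q [ -7.5  35.6  22.7 110.7 -21.5  37.8  32.8]
```

>>> {"op": "carry_out", "data": {
  "rows": [0,0,0,0,0,0.5,1,0,0,0,0,0,0,1]
}}

```text
clock: 32.7
tcp_pos: [0.5305, -0.1363, 0.0475]
ee_rot: [[-0.03, 1.0, -0.0], [1.0, 0.03, -0.0], [-0.0, -0.0, -1.0]]
wrist_force: [1.7, -0.0, -0.8]
opening: 0.0467
```

```bash
python3 -c "
from h import *
stat()"
```

```text
t 32.7 p [ 0.5305 -0.1363  0.0475] yaw 91.74 z [-2.e-04 -2.e-04 -1.e+00] F [ 1.7 -0.  -0.8] T [-0.16 -0.29 -0.12] open 0.0467 q [ -8.   35.8  23.4 110.7 -22.2  37.9  30.9]
```

>>> {"op": "carry_out", "data": {
  "rows": [0,0,0.0001,0,0,0.5,1,0,0,0,0,0,0,1]
}}

```text
clock: 32.95
tcp_pos: [0.5304, -0.1363, 0.0475]
ee_rot: [[0.013, 1.0, -0.0], [1.0, -0.013, -0.0], [-0.0, -0.0, -1.0]]
wrist_force: [1.1, -0.8, -1.5]
opening: 0.047
```

```bash
python3 -c "
from h import *
stat()"
```

```text
t 32.95 p [ 0.5304 -0.1363  0.0475] yaw 89.24 z [-3.e-04 -1.e-04 -1.e+00] F [ 1.1 -0.8 -1.5] T [-0.18 -0.19 -0.09] open 0.047 q [ -8.5  35.9  24.  110.8 -22.8  38.   29. ]
```

>>> {"op": "carry_out", "data": {
  "rows": [0,0,0.0001,0,0,0.5,1,0,0,0,0,0,0,1]
}}

```text
clock: 33.2
tcp_pos: [0.5304, -0.1363, 0.0474]
ee_rot: [[0.057, 0.998, -0.0], [0.998, -0.057, -0.0], [-0.0, -0.0, -1.0]]
wrist_force: [0.8, -0.8, -2.0]
opening: 0.0469
```

```bash
python3 - <<'E'
from h import *
st=stat(); im=cams.camera('wrist'); cv2.imwrite('pics/w20.png',im[120:460,130:530]); d=reddots(im);print(d)
r=[x[0] for x in d if x[1]<60][-3:]
print(fit3('wrist',r,.0475+.0517,st))
E
```

```text
t 33.2 p [ 0.5304 -0.1363  0.0474] yaw 86.74 z [-3.e-04 -0.e+00 -1.e+00] F [ 0.8 -0.8 -2. ] T [-0.18 -0.16 -0.08] open 0.0469 q [ -8.9  36.   24.7 110.8 -23.4  38.1  27. ]
[([631.9, 7.5], 266), ([278.1, 253.9], 47), ([353.4, 295.8], 50), ([267.2, 338.7], 41), ([349.5, 377.2], 29)]
(array([ 0.5302, -0.137 ]), np.float64(0.0212), array([ 56.4, 176.8, -63.6]))
```

View pics/w20.png

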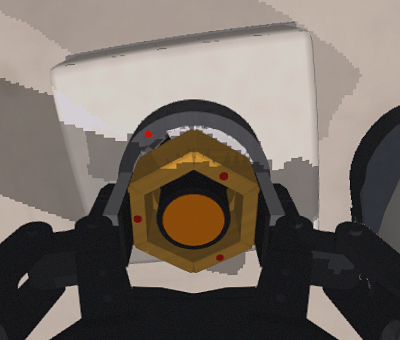

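>>> {"op": "carry_out", "data": {
  "rows": [0,0,0,0,0,0,0.5,0,0,0,0,0,0,0.3,0,0,0,0,0,0,0.1,0,0,0,0,0,0,0,0,0,0,0,0,0,0,0,0,-0.02,0,0,0,0,0,0,-0.04,0,0,0,0,0,0,-0.05,0,0,0,0,0,0,0,0,0,0,0,0,0,0,0,0,0,0]
}}

```text
clock: 34.5
tcp_pos: [0.5303, -0.136, 0.1572]
ee_rot: [[0.055, 0.998, -0.0], [0.998, -0.055, 0.0], [0.0, -0.0, -1.0]]
wrist_force: [0.2, 1.7, -0.7]
opening: 0.0854
```

```bash
python3 - <<'E'
from h import *
st=stat(); im=cams.camera('wrist'); cv2.imwrite('pics/w21.png',im); d=reddots(im);print(d)
C=[.531,-.1367]
for a in (5.2,125.2,245.2):
    print('cell',project('wrist',[C[0]+.031*np.cos(np.radians(a)),C[1]+.031*np.sin(np.radians(a)),.071],st).round(1))
for a in (56.5,176.5,296.5):
    print('ring',project('wrist',[C[0]+.0211*np.cos(np.radians(a)),C[1]+.0211*np.sin(np.radians(a)),.0591+.04],st).round(1))
cv2.imwrite('pics/s21.png',cams.camera('side'))
E
```

```text
t 34.5 p [ 0.5303 -0.136   0.1572] yaw 86.82 z [-3.e-04  4.e-04 -1.e+00] F [ 0.2  1.7 -0.7] T [ 0.05 -0.03  0.02] open 0.0854 q [-13.7  26.5  30.5 107.7 -17.1  50.4  22. ]
[([544.1, 31.4], 410), ([296.9, 202.6], 17), ([340.5, 220.5], 12), ([366.6, 229.9], 17), ([291.4, 247.6], 13), ([339.1, 273.9], 8)]
cell [367. 229.]
cell [297.2 202. ]
cell [309.1 272.2]
ring [341.4 220.1]
ring [292.1 247.1]
ring [340.3 273.5]
```

View pics/w21.png

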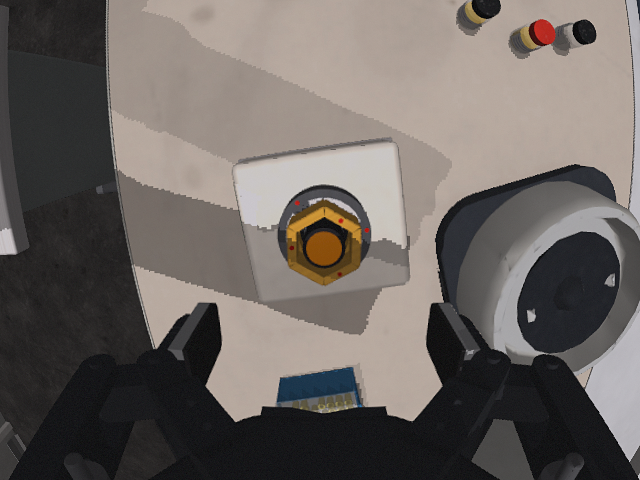

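View pics/s21.png

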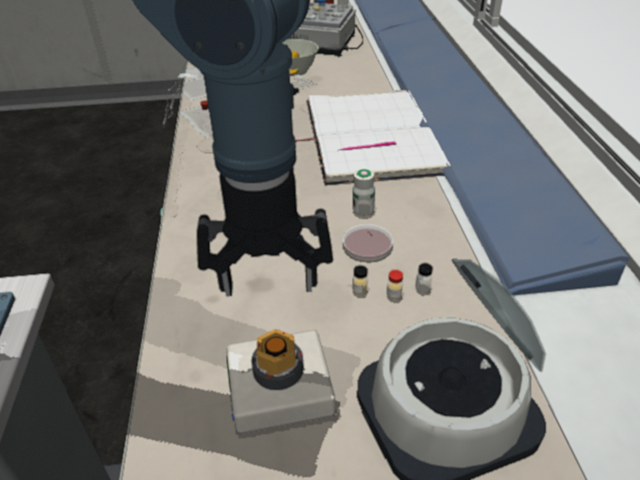

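>>> {"op": "carry_out", "data": {
  "rows": [0,0,0,0,0,0,0,0,0,0,0,0,0,0]
}}

```text
clock: 34.85
tcp_pos: [0.5302, -0.1363, 0.1569]
ee_rot: [[0.056, 0.998, -0.001], [0.998, -0.056, -0.0], [-0.0, -0.001, -1.0]]
wrist_force: [-0.6, 0.4, 0.2]
opening: 0.0852
```

```bash
python3 -c "
from h import *
stat(); print(finish_job())"
```

```text
t 34.85 p [ 0.5302 -0.1363  0.1569] yaw 86.8 z [-0.0012 -0.     -1.    ] F [-0.6  0.4  0.2] T [-0.01  0.03 -0.01] open 0.0852 q [-13.7  26.6  30.5 107.6 -17.1  50.4  22. ]
the job is handed in; nothing more can be done
None
```

The barrel is on the seat, the ring is over it with its lugs under the flange, and the job is handed in at about 35 s of the 72 s. The interface reported no verdict.

- **Barrel:** It touched the seat about 17.4 mm below the rim. After I let go, it measured within 0.5 mm of the cell's centre.
- **Ring:** It dropped through the notches to about 11.5 mm below the rim. I turned it about 69° clockwise, some 0.24 rad past the point where I judged it began to bear.
- **Clamping force:** I estimate about 12 N, give or take 3 N. This comes from the turn angle and the wrist force and was not measured directly.
- **Last checks:** After release and withdrawal, the wrist camera showed the ring still centred (dots within about 1 px) and not turned back. The side view showed the bottle, dish and vial where they had stood. The gripper was open and clear.

**What disagreed:** My first grasp closed on air, above the barrel, and did not move it. A gentle touch on the bench showed the real fingertips sit about 27 mm behind the reported TCP. I corrected for that in every later height.

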